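# Change over a bar clamp: clear the finished pieces, gang the new bars and clamp them

## Task

Change the bar clamp over to the next batch: first take the finished short pieces out of it and put them in the wooden dish. Then lay all the longer square bars from the steel catch tray across the clamp's bed, side by side between the jaws, square to them and centred, slide the free jaw up against them until the pack is closed and the jaw tilts and binds, and crank the screw firmly tight. Leave everything else lying around alone.

Things in the scene. Friction and masses are not known exactly. Their poses are not given: they have to be found in the camera images.
- clamp: bar clamp fixed on the bench; origin on the bench under the middle of its bed. y = clamping axis: screw head with crank at -y (robot's right), free jaw at +y. Bed: two planks, top 60 mm above the bench, 14 to 44 mm either side of the axis in x, y -140..+130 mm; between them the steel bar the jaw slides on. Screw-head casting 40 mm wide, y -169..-123 mm, top z = 90. Screw axis x = 0, z = 72.5 mm
- plate_face (a point): centre of the face of the steel pressure plate on the screw (plate 52 mm wide in x, 22 mm high); faces +y. Lies at clamp y = -100 mm with the crank at 0 and moves to +y by 1.0 mm per rad of crank
- press_plate: that same pressure plate (origin at plate_face); it pushes the work towards the free jaw
- jaw_face (a point): centre of the free jaw's face (56 mm wide, 20 mm high, top at z = 88 mm), which faces -y; at clamp y = +80 mm minus jaw_slide. The jaw reaches 32 mm behind its face
- jaw_slide (a joint): position of the free jaw along the bar, m: 0 = fully open, grows to 0.15 as it slides towards the screw head. Slides with about 8 N of friction; rocks and binds when its face is pushed back with over 5 N, so work pressed by the screw cannot push it away
- jaw_tilt (a joint): how far the free jaw has rocked back on the bar, rad: 0 = upright and free, about 0.1 = bound, 0.13 to 0.2 when screwed tight
- jaw_post (a point): top end of an upright round steel post (14 mm diameter, z = 14 to 78 mm) on the free jaw's shoe, 60 mm to the +x side of the clamp axis (just beyond the bed) and 8 mm behind the jaw face. Push or pinch it to slide the jaw either way; pushing here never makes the jaw rock, only work pressing on its face does
- crank (a joint): turn of the crank, rad, 0 (plate fully back) to 34; + = clockwise seen from the crank end = tightens. Starts at 0 to 3. Friction 0.2 N m (5 N at the handle): it stays where left. Once the pack is closed up to a full turn may only rock the jaw until it binds; half to one turn more and it is firmly tight (50 N or more on the work; 6 to 8 N at the handle). Much more than that could lift the pack
- crank_handle (a point): middle of the crank's freely revolving wooden handle, 17 mm diameter, 66 mm long, parallel to the clamp's y, 40 mm from the screw axis, its -y end free; clamp y = -222 mm. With the crank at angle a it is at clamp x = 40 sin a, z = 72.5 + 40 cos a (mm); it can be pinched from above all the way round
- dish: open round wooden dish, 120 mm across and 46 mm high, fixed on the bench behind the clamp, to its left or right; walls about 10 mm thick, floor 6 mm, 80 mm of free width inside; origin at the centre of its underside
- catch_tray: flat steel tray fixed on the bench, 125 x 236 mm (x, y), lip 7 mm high, floor 3 mm thick, that holds the bars; origin at the centre of its underside
- bar_0: square aluminium bar 90 x 24 x 24 mm, about 0.11 kg, one of three alike of which two or three are there (reads None if absent); origin at its middle, x along its length, z up as first laid
- bar_1: square aluminium bar 90 x 24 x 24 mm, about 0.11 kg, one of three alike of which two or three are there (reads None if absent); origin at its middle, x along its length, z up as first laid
- bar_2: square aluminium bar 90 x 24 x 24 mm, about 0.11 kg, one of three alike of which two or three are there (reads None if absent); origin at its middle, x along its length, z up as first laid
- piece_0: finished short square aluminium piece 60 x 24 x 24 mm, 0.07 kg, one of two alike; origin at its middle, x along its length
- piece_1: finished short square aluminium piece 60 x 24 x 24 mm, 0.07 kg, one of two alike; origin at its middle, x along its length
- marker: marker pen, 135 mm, to be left alone
- crucible: small open clay crucible, 76 mm across, 27 mm high, to be left alone
- loupe: small folding loupe, to be left alone
Things that resemble listed ones, but are neither listed nor needed, are in the scene too. What is shaped like the piece_0 but blue or yellow is not meant.

How it is judged:
On the way, in this order (a step that is already met when the one before it is completed fails the run):
1. every finished short piece lies in the dish (horizontal distance between each of piece_0, piece_1 and dish below 0.045 m and z of each of piece_0, piece_1 in the frame of dish below 0.058 m), for 0.2 s.
2. every bar lies on the bed between plate and jaw, square and centred, and the free jaw has been slid up until it tilts against them (x of bar_0 in the frame of clamp between -0.02 and 0.02 m and z of bar_0 in the frame of clamp between 0.066 and 0.079 m and angle between the x axis of each of bar_0, bar_1, bar_2 and the x axis of clamp, either way round below 0.12 rad and y of each of bar_0, bar_1, bar_2 in the frame of plate_face above 0.006 m and y of each of bar_0, bar_1, bar_2 in the frame of jaw_face below -0.006 m and x of bar_1 in the frame of clamp between -0.02 and 0.02 m and z of bar_1 in the frame of clamp between 0.066 and 0.079 m and x of bar_2 in the frame of clamp between -0.02 and 0.02 m and z of bar_2 in the frame of clamp between 0.066 and 0.079 m and value of joint jaw_tilt above 0.025 rad), for 0.1 s.
At the end, for the whole second after the job is handed in: Both short pieces are in the dish; all bars lie on the bed between plate and jaw, within 20 mm of centred and 0.12 rad of square; the jaw has tilted and bound (over 0.05 rad); the screw has been turned (plate moved over 0.6 mm) and presses with over 25 N; all is still (all of step 1 and x of bar_0 in the frame of clamp between -0.02 and 0.02 m and z of bar_0 in the frame of clamp between 0.066 and 0.079 m and angle between the x axis of each of bar_0, bar_1, bar_2 and the x axis of clamp, either way round below 0.12 rad and y of each of bar_0, bar_1, bar_2 in the frame of plate_face above 0.006 m and y of each of bar_0, bar_1, bar_2 in the frame of jaw_face below -0.006 m and x of bar_1 in the frame of clamp between -0.02 and 0.02 m and z of bar_1 in the frame of clamp between 0.066 and 0.079 m and x of bar_2 in the frame of clamp between -0.02 and 0.02 m and z of bar_2 in the frame of clamp between 0.066 and 0.079 m and value of joint jaw_tilt above 0.05 rad and contact force between press_plate and anything else above 25 N and distance of plate_face from where it was at the start of the episode above 0.0006 m and linear speed of each of bar_0, bar_1, bar_2, piece_0, piece_1 below 0.02 m/s); the robot touches nothing.
It fails at once if a bystander tool (marker, crucible, loupe) is moved by more than 40 mm (distance of any of marker, crucible, loupe from where it was at the start of the episode above 0.04 m).
Of bar_0, bar_1, bar_2 only 2 to 3 are there at a start; the rules pass over those that are not, and their reading is None.
At some moment in a run one of bar_0, bar_1, bar_2, piece_0, piece_1 may be knocked a few centimetres aside while the robot is not near it.
It also fails if it takes over 210 s, if anything falls off the work surface, if the arm or the gripper's body presses on something with over 40 N, if the wrist force passes 120 N, or if a joint passes its speed limit or range.

## Robot

A 7-joint arm with a two-finger parallel gripper is mounted at the origin on a cart in front of the work surface, level with it; the furniture and walls round the work are solid. World frame = base frame: x ahead of the robot, y to its left, z up, the work surface at z = 0. Lengths are in m, angles in rad, forces in N, time in s.
With the tool pointing down it reaches from about 0.425 to 0.875 m from the base axis. Payload 8.4 kg.
Tool frame: the origin (TCP) lies between the finger pads; the fingertips stand 22 mm ahead of it and the grasp point (between the pads) lies 3 mm ahead of it; x points along the fingers, z is the direction in which the jaws open and shut, and the axes are right-handed (so a half turn about x gives the same grasp; the last joint's range is limited). The gripper opens to 87 mm and grips with 3 to 60 N. Pads are 19 mm wide; open, the fingers measure 117 mm over their backs; the gripper's body (75 mm by 190 mm) begins 51 mm behind the grasp point.
Start: joints at [-1.291, 0.333, 0.04, 1.465, -0.013, 1.343, -0.059], TCP at [0.24, 0.604, 0.245] pointing down, gripper open.
Joint ranges: [-2.58, 2.58], [-0.38, 2.09], [-1.3, 1.39], [0.25, 2.4], [-1.5, 4.64], [0.08, 2.09], [-2.65, 2.65]. Speed limits (rad/s): [2.22, 2.22, 2.79, 2.79, 3.14, 3.14, 3.14].

## Interface

Orientations are given as a rotation vector (axis times angle).
In Python, from rig import arm gives the robot as it stands.
- The arm moves only by the tool play_rows, never from a script. Its argument "motion" is a list of rows, each a list of 7 numbers: the turn, a rotation vector about the tool's x, y, z in units of 180 degrees (1.0 is 180 degrees), then the shift along the tool's x, y, z in units of 0.2 m (1.0 is 0.2 m), then the opening, from 0 (shut) to 1 (fully open). A call has 1 to 12 rows; each row shifts and turns the pose as measured when the row begins, along the tool's axes as they then stand; what a row does not reach is not made up. A row lasts 1/12 s, in which the tool goes at most 41.7 mm and 7.16 degrees, less where a joint would pass 70% of its speed; a pose out of reach is approached as far as the arm can. A call with a number of a shift or a turn outside -1 to 1 is refused whole. A call with a gripper value outside its range is refused whole. The fingers move at their own pace and stop on an object; "grip_force" is the grip in N (left out, the last holds). Time passes only in rows, so rows that do not move let the fingers close. It gives the time, the measured TCP pose, the force and the opening at its end, in the units of the state.
- arm.state(): the state, without advancing time (a new reading comes with each control period).
- arm.capture(name): name is "scene" or "side" or "wrist"; returns (picture, depth): 384x512x3 uint8, blue, green, red; 384x512 float32, m along the optical axis (not along the pixel's ray), 0 where there is no reading.
- arm.calibration(name): a dict with "fov_y" (degrees; the focal length in pixels is half the picture's height over the tangent of half this angle, whatever the lens; pixels are square), "cx", "cy" (the principal point, pixels), "origin" and "attitude" of the camera in the world; the wrist camera has in their place "T_tool_cam" (4x4, takes a point from camera to tool coordinates, whose origin is the TCP and whose axes are the tool frame's). Camera axes: x right, y down, z forward; pixel columns grow to the right and rows downward; lengths in m; the calibration is good to about 2 mm. A picture is of the moment at which its call begins: read the wrist's pose just before it. calibration takes no time and is no camera call.
- arm.job_done(): hands the job in, once; it reports no verdict.
Trained networks look in the newest picture that a camera, given by its name, has taken for a name from the list of things; names that differ only in an ending like _2 or _b are one class to them, and where a whole thing is asked for, a point or a joint stands for the part that bears it (a point fixed in the world has none). Each returns a list of dicts, best first, with "confidence" (0 to 1); they miss things now and then, are a little off and sometimes report something else, mostly with a low value. They report only what shows in the picture. A call takes as long as a camera call. They do not tell look-alikes from the thing itself.
- arm.outline_of(camera, name): "mask" (384x512 bool, what is visible of it) and "point" ([column, row] in pixels, amid what is visible of it).
The state is a dict: "time": time; "joints": joint angles; "joint_vel": joint speeds; "effort": joint torques, N m; "ee_pos": TCP position; "tcp_rot": TCP orientation; "wrist_force": force on the tool from outside, world axes, zero at the start; "wrist_torque": the same for the moment, N m; "gripper_width": finger opening in m.
Only numpy, scipy, OpenCV 4.12 (cv2) and the standard library are available. Lean on these libraries where they do the work, as an engineer would, in place of code of your own. Each camera call takes 0.05 s, during which the arm holds its last target.

## Working session

There is one attempt and no reset: what is moved stays moved. The work goes in short steps, Python scripts to look and compute and a tool call to move; the robot and the scene stay as the last step left them, time stands still between calls to the robot, and variables do not carry over. Pictures are saved under pics/ and viewed, and the job is handed in when it is done.

Besides the shell and the picture viewer there is one more tool, called after "Emit:" as name(argument=value, ...) on one line, values as JSON. play_rows: Moves the arm, as the interface text tells. Its arguments: {"type":"object","properties":{"motion":{"type":"array"},"grip_force":{"type":"number"}},"required":["motion"]}

```bash
ls; mkdir -p pics
cat > h.py <<'E'
import numpy as np, cv2
from rig import arm
from scipy.spatial.transform import Rotation as R
def cal(n):
    c=arm.calibration(n); f=192/np.tan(np.radians(c['fov_y'])/2); return c,f
def campose(n):
    c,f=cal(n)
    if n=='wrist':
        s=arm.state(); T=np.eye(4); T[:3,:3]=R.from_rotvec(s['tcp_rot']).as_matrix(); T[:3,3]=s['ee_pos']
        return T@np.array(c['T_tool_cam'])
    a=np.array(c['attitude']); T=np.eye(4)
    T[:3,:3]=a if a.shape==(3,3) else R.from_rotvec(a).as_matrix(); T[:3,3]=c['origin']; return T
def shot(n,fn=None):
    T=campose(n); p,d=arm.capture(n)
    c,f=cal(n)
    v,u=np.mgrid[0:384,0:512]
    P=np.stack([(u-c['cx'])/f*d,(v-c['cy'])/f*d,d],-1)@T[:3,:3].T+T[:3,3]
    P[d<=0]=np.nan
    if fn: cv2.imwrite('pics/'+fn,p)
    return p,d,P
E
python3 - <<'E'
from h import *
print(arm.state())
for n in ['scene','side','wrist']:
    print(n,arm.calibration(n)); p,d,P=shot(n,n+'0.png')
    np.save(f'/tmp/{n}0.npy',P)
E
```

```text
pics
{'time': 0.0, 'joints': array([-1.29123701,  0.33387797,  0.03990509,  1.46628495, -0.01342898,
        1.34329307, -0.05849706]), 'joint_vel': array([-0.00101563, -0.00034385,  0.0012426 ,  0.0014611 ,  0.00086317,
        0.00116439,  0.00010713]), 'effort': array([ 2.76780484e-04, -6.56345344e+01,  1.33561704e+00, -4.03819013e+01,
       -5.97108062e-02,  4.47141705e-02,  1.40083403e-04]), 'ee_pos': array([0.24022136, 0.60350948, 0.24367426]), 'tcp_rot': array([-0.92676195,  1.3662285 ,  0.92516346]), 'wrist_force': array([ 0.26202868,  0.21679363, -0.00120156]), 'wrist_torque': array([ 0.00543925, -0.00775564, -0.01028663]), 'gripper_width': 0.08729844765567585}
scene {'fov_y': 48.683599918915135, 'cx': 249.1965017858871, 'cy': 196.59873997770345, 'origin': array([-0.21887423, -0.88672172,  0.8190648 ]), 'attitude': array([-1.99262797,  0.8949953 , -0.48506463])}
side {'fov_y': 49.95207391077002, 'cx': 249.83028461840138, 'cy': 184.54276018314718, 'origin': array([ 0.22657805, -1.5397004 ,  0.74205437]), 'attitude': array([-1.9865412 ,  0.28855895, -0.1527577 ])}
wrist {'fov_y': 60.831153592750894, 'cx': 253.06202407683142, 'cy': 193.8828553579247, 'T_tool_cam': array([[ 4.83798133e-04, -2.94487300e-01,  9.55655271e-01,
        -1.39003735e-01],
       [ 6.57863410e-04, -9.55655082e-01, -2.94487575e-01,
         8.18021600e-02],
       [ 9.99999667e-01,  7.71163174e-04, -2.68611725e-04,
         1.02342121e-03],
       [ 0.00000000e+00,  0.00000000e+00,  0.00000000e+00,
         1.00000000e+00]])}
```

View pics/scene0.png

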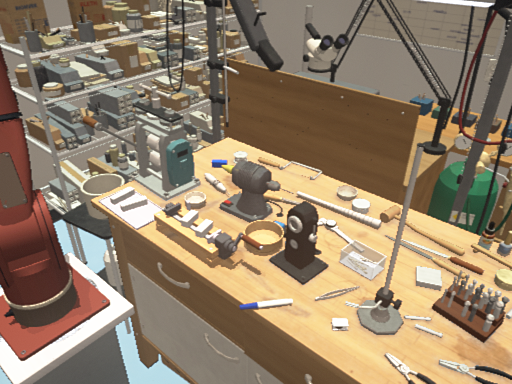

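View pics/side0.png

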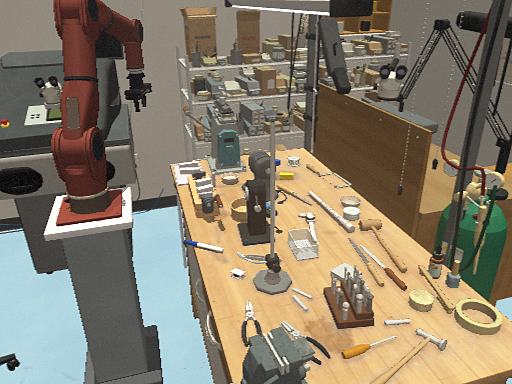

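View pics/wrist0.png

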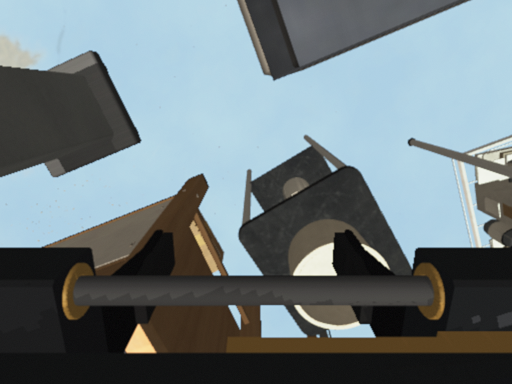

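Run:
```python
from h import *
p=cv2.imread('pics/scene0.png'); cv2.imwrite('pics/crop0.png',cv2.resize(p[150:320,80:350],None,fx=2.95,fy=2.95,interpolation=cv2.INTER_CUBIC))
P=np.load('/tmp/scene0.npy')
for nm in ['clamp','jaw_post','crank_handle','dish','catch_tray','bar_0','piece_0','marker','crucible','loupe','plate_face']:
    for o in arm.outline_of('scene',nm)[:6]:
        m=o['mask']; q=np.nanmedian(P[m],0)
        print(nm,round(o['confidence'],2),np.round(o['point']),m.sum(),q.round(3),np.nanmin(P[m],0).round(3),np.nanmax(P[m],0).round(3))
```

```text
clamp 0.96 [203. 234.] 2363 [ 0.408 -0.15   0.06 ] [ 0.378 -0.334 -0.004] [0.551 0.129 0.109]
jaw_post 0.66 [176. 210.] 220 [0.432 0.003 0.078] [ 0.401 -0.004 -0.001] [0.54  0.083 0.091]
jaw_post 0.26 [202. 235.] 2160 [ 0.406 -0.144  0.06 ] [ 0.378 -0.331 -0.002] [0.54  0.129 0.109]
crank_handle 0.57 [249. 242.] 162 [ 0.447 -0.292  0.102] [ 0.442 -0.331 -0.003] [ 0.552 -0.184  0.109]
dish 0.56 [267. 232.] 911 [ 0.582 -0.238  0.022] [ 0.451 -0.334 -0.003] [ 0.669 -0.144  0.107]
catch_tray 0.87 [139. 212.] 878 [0.387 0.167 0.003] [ 0.345  0.048 -0.004] [0.483 0.336 0.064]
bar_0 0.49 [134. 205.] 243 [0.417 0.202 0.023] [0.37  0.182 0.001] [0.461 0.249 0.031]
bar_0 0.47 [121. 198.] 239 [0.418 0.273 0.022] [ 0.374  0.262 -0.001] [0.467 0.297 0.031]
piece_0 0.45 [188. 215.] 209 [ 0.429 -0.069  0.08 ] [ 0.403 -0.083  0.048] [ 0.465 -0.013  0.087]
piece_0 0.4 [219. 161.] 64 [0.81  0.196 0.021] [0.796 0.175 0.007] [0.831 0.215 0.027]
piece_0 0.19 [340. 321.] 169 [ 0.439 -0.591  0.015] [ 0.422 -0.607 -0.001] [ 0.457 -0.573  0.021]
marker 0.61 [269. 303.] 305 [ 0.372 -0.417  0.013] [ 0.318 -0.46  -0.002] [ 0.422 -0.373  0.018]
marker 0.41 [190. 219.] 204 [ 0.431 -0.068  0.08 ] [ 0.404 -0.083 -0.002] [0.545 0.043 0.087]
marker 0.4 [197. 200.] 235 [0.579 0.077 0.017] [0.494 0.006 0.002] [0.609 0.109 0.079]
marker 0.32 [213. 235.] 103 [ 0.417 -0.183  0.081] [ 0.396 -0.261  0.051] [ 0.463 -0.143  0.092]
crucible 0.76 [197. 198.] 296 [0.582 0.078 0.016] [ 0.484  0.003 -0.004] [0.644 0.146 0.081]
loupe 0.74 [342. 320.] 157 [ 0.439 -0.589  0.016] [ 0.422 -0.607 -0.001] [ 0.456 -0.565  0.021]
plate_face 0.45 [177. 212.] 180 [0.427 0.003 0.082] [ 0.401 -0.004  0.001] [0.486 0.129 0.091]
```

View pics/crop0.png

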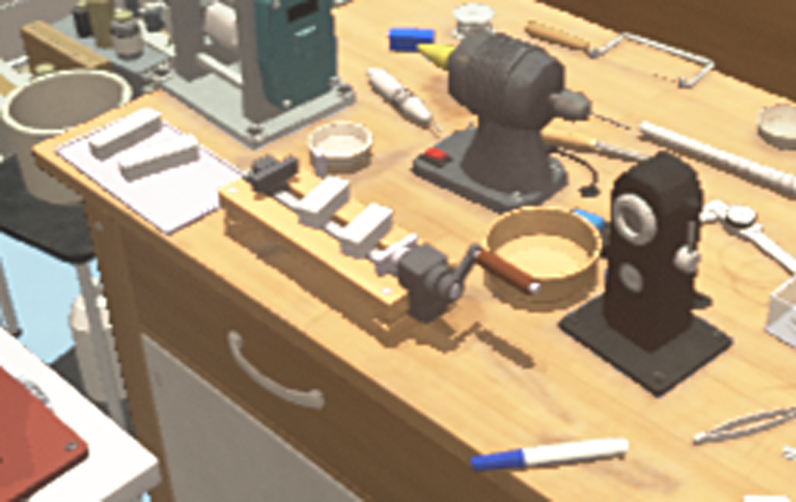

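```bash
cat >> h.py <<'E'
def tgt(yaw):  # tool x down, tool z (jaw axis) at angle yaw from world x
    z=np.array([np.cos(yaw),np.sin(yaw),0]); x=np.array([0,0,-1.]); return np.stack([x,np.cross(z,x),z],1)
def plan(pos,yaw,n=None,exact=False):
    s=arm.state(); R0=R.from_rotvec(s['tcp_rot']).as_matrix(); 
    best=min([tgt(yaw),tgt(yaw+np.pi)],key=lambda M:R.from_matrix(R0.T@M).magnitude()) if not exact else tgt(yaw)
    rv=R.from_matrix(R0.T@best).as_rotvec()/np.pi; d=R0.T@(np.array(pos)-s['ee_pos'])
    k=n or int(np.ceil(max(np.linalg.norm(d)/.0417,np.linalg.norm(rv)*180/7.16)))
    print('t',round(s['time'],2),'pos',s['ee_pos'].round(4),'total turn',rv.round(4),'shift',(d/.2).round(4),'rows',k)
    # simulate constant-tool-frame rows
    k=max(k,1)
    Rk=R0; p=s['ee_pos']; 
    print(' per row turn',(rv/k).round(4),'shift(start frame)',(d/.2/k).round(4), 'world d',(np.array(pos)-s['ee_pos']).round(4))
E
python3 - <<'E'
from h import *
s=arm.state(); M=R.from_rotvec(s['tcp_rot']).as_matrix(); print(M.round(3)); print(np.degrees(np.arctan2(M[1,2],M[0,2])))
plan([.43,-.02,.3],0)
plan([.43,-.02,.3],np.pi/2)
E
```

```text
[[ 0.    -0.929  0.37 ]
 [-0.     0.37   0.929]
 [-1.    -0.    -0.   ]]
68.29501782544646
t 0.7 pos [0.2404 0.6039 0.2446] total turn [0.3794 0.     0.    ] shift [-0.2771 -2.0345 -2.5477] rows 16
 per row turn [0.0237 0.     0.    ] shift(start frame) [-0.0173 -0.1272 -0.1592] world d [ 0.1896 -0.6239  0.0554]
t 0.7 pos [0.2404 0.6039 0.2446] total turn [-0.1206 -0.      0.    ] shift [-0.2771 -2.0345 -2.5477] rows 16
 per row turn [-0.0075 -0.      0.    ] shift(start frame) [-0.0173 -0.1272 -0.1592] world d [ 0.1896 -0.6239  0.0554]
```

Emit:
play_rows(motion=[[-0.03,0,0,-0.05,-0.15,0,1],[-0.03,0,0,-0.05,-0.15,0,1],[-0.03,0,0,-0.05,-0.15,0,1],[-0.03,0,0,-0.05,-0.15,0,1],[0,0,0,0,-0.05,-0.2,1],[0,0,0,0,-0.05,-0.2,1],[0,0,0,0,-0.05,-0.2,1],[0,0,0,0,-0.05,-0.2,1],[0,0,0,0,-0.05,-0.2,1],[0,0,0,0,-0.05,-0.2,1],[0,0,0,0,-0.05,-0.2,1],[0,0,0,0,0,-0.2,1]])

```text
time: 1.7
ee_pos: [0.4353, 0.2593, 0.2805]
tcp_rot: [-1.231, 1.198, 1.236]
wrist_force: [-0.3, -0.3, 0.7]
gripper_width: 0.0869
```

Run:
```python
from h import *
plan([.44,.18,.3],np.pi/2)
p,d,P=shot('wrist','w1.png'); np.save('/tmp/w1.npy',P)
```

```text
t 1.7 pos [0.4353 0.2593 0.2805] total turn [ 0.0103 -0.0003 -0.0016] shift [-0.0971 -0.0099 -0.3973] rows 2
 per row turn [ 0.0052 -0.0002 -0.0008] shift(start frame) [-0.0486 -0.005  -0.1987] world d [ 0.0047 -0.0793  0.0195]
```

View pics/w1.png

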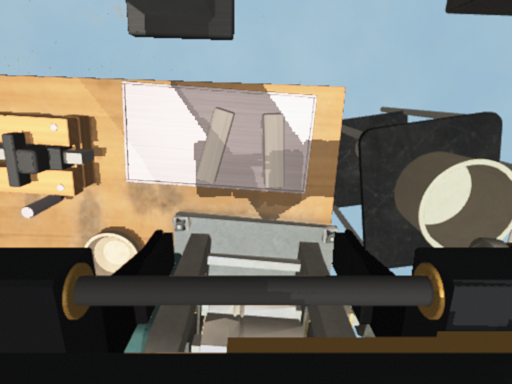

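```bash
cat >> h.py <<'E'
def top(P,m,zlo,zhi):
    k=m&(P[...,2]>zlo)&(P[...,2]<zhi); q=P[k][:,:2].astype(np.float32)
    if len(q)<10: return None
    (c,wh,a)=cv2.minAreaRect(q); a=a if wh[0]>wh[1] else a+90
    a=(a+90)%180-90
    return np.round(c,4),np.round(sorted(wh),4),round(a,1),np.median(P[k][:,2]).round(4),int(k.sum())
E
python3 - <<'E'
from h import *
P=np.load('/tmp/w1.npy')
for nm in ['bar_0','catch_tray','crucible']:
    for o in arm.outline_of('wrist',nm)[:5]:
        m=o['mask']; print(nm,round(o['confidence'],2),np.round(o['point']),m.sum(),np.nanmedian(P[m],0).round(3))
        if nm=='bar_0': print(top(P,m,.02,.035))
        else: print(np.nanpercentile(P[m],[2,98],axis=0).round(3))
for r,c in [(225,190),(225,320),(262,250),(300,250),(200,180)]: print(r,c,P[r,c].round(3))
x=P[(P[...,1]>.05)&(P[...,1]<.35)&(P[...,0]<.68)&(P[...,2]>.03)]
for lo in np.arange(.44,.7,.02):
    q=x[(x[:,0]>=lo)&(x[:,0]<lo+.02)]
    if len(q): print(lo.round(2),len(q),q[:,2].max().round(3),q[:,1].min().round(3),q[:,1].max().round(3))
E
```

```text
bar_0 0.86 [220. 145.] 1480 [0.411 0.214 0.026]
(array([0.4153, 0.2124]), array([0.0241, 0.0895]), -15.6, np.float64(0.0258), 1423)
bar_0 0.82 [275. 150.] 1444 [0.417 0.284 0.026]
(array([0.4187, 0.2851]), array([0.0239, 0.089 ]), 3.8, np.float64(0.0257), 1415)
catch_tray 0.61 [205. 134.] 15759 [0.403 0.197 0.002]
[[0.349 0.1   0.   ]
 [0.47  0.329 0.006]]
crucible 0.91 [112. 250.] 1535 [0.566 0.067 0.01 ]
[[0.534 0.046 0.005]
 [0.597 0.107 0.026]]
225 190 [0.524 0.179 0.014]
225 320 [0.521 0.354 0.007]
262 250 [0.557 0.26  0.049]
300 250 [0.406 0.259 0.346]
200 180 [ 0.494  0.163 -0.002]
0.44 1178 0.329 0.05 0.31
0.46 147 0.061 0.05 0.056
0.52 1233 0.204 0.18 0.206
0.54 4638 0.215 0.159 0.35
0.56 4059 0.199 0.158 0.325
0.58 767 0.176 0.204 0.326
0.6 79 0.128 0.204 0.324
0.62 28 0.09 0.202 0.203
0.64 5 0.08 0.201 0.202
```

Emit:
play_rows(motion=[[0.005,0,0,-0.05,-0.02,-0.2,1],[0.005,0,0,-0.05,-0.02,-0.2,1],[0,0,0,0,0,-0.2,1],[0,0,0,0,0,-0.2,1],[0,0,0,0,0,-0.2,1],[0,0,0,0,0,-0.2,1],[0,0,0,0,0,-0.2,1],[0,0,0,0,0,-0.2,1],[0,0,0,0,0,0,1]])

```text
time: 2.65
ee_pos: [0.4482, -0.055, 0.302]
tcp_rot: [-1.229, 1.197, 1.232]
wrist_force: [-0.8, -1.0, 0.6]
gripper_width: 0.0868
```

Run:
```python
from h import *
plan([.45,-.1,.3],np.pi/2)
p,d,P=shot('wrist','w2.png'); np.save('/tmp/w2.npy',P)
for nm in ['clamp','jaw_post','crank_handle','dish','piece_0','press_plate','crucible']:
    for o in arm.outline_of('wrist',nm)[:5]:
        m=o['mask']; print(nm,round(o['confidence'],2),np.round(o['point']),m.sum(),np.nanmedian(P[m],0).round(3))
        if nm=='piece_0': print(top(P,m,.075,.092))
        else: print(np.nanpercentile(P[m],[2,98],axis=0).round(3))
```

```text
t 2.65 pos [ 0.4482 -0.055   0.302 ] total turn [ 0.009   0.0001 -0.0006] shift [ 0.0098 -0.0028 -0.225 ] rows 2
 per row turn [ 0.0045  0.     -0.0003] shift(start frame) [ 0.0049 -0.0014 -0.1125] world d [ 0.0018 -0.045  -0.002 ]
clamp 0.9 [214. 139.] 17975 [ 0.423 -0.102  0.059]
[[ 0.381 -0.301 -0.001]
 [ 0.471  0.052  0.104]]
clamp 0.46 [311. 154.] 1498 [0.429 0.012 0.086]
[[0.402 0.003 0.035]
 [0.488 0.045 0.088]]
jaw_post 0.57 [315. 155.] 1534 [0.43  0.012 0.086]
[[0.402 0.003 0.026]
 [0.489 0.045 0.088]]
jaw_post 0.52 [ 28. 168.] 970 [ 0.448 -0.29   0.103]
[[ 0.441 -0.321  0.096]
 [ 0.458 -0.261  0.106]]
jaw_post 0.41 [ 51. 164.] 1687 [ 0.446 -0.267  0.101]
[[ 0.409 -0.321  0.074]
 [ 0.459 -0.245  0.106]]
crank_handle 0.65 [312. 154.] 1548 [0.429 0.012 0.086]
[[0.401 0.003 0.027]
 [0.489 0.046 0.088]]
crank_handle 0.57 [ 29. 170.] 969 [ 0.448 -0.29   0.103]
[[ 0.441 -0.32   0.096]
 [ 0.458 -0.261  0.106]]
dish 0.96 [111. 229.] 4898 [ 0.556 -0.256  0.007]
[[ 0.503 -0.299  0.004]
 [ 0.611 -0.191  0.045]]
piece_0 0.86 [192. 148.] 1349 [ 0.427 -0.125  0.083]
(array([ 0.4286, -0.1273]), array([0.0245, 0.0599]), 12.7, np.float64(0.0828), 1213)
piece_0 0.83 [247. 152.] 1240 [ 0.431 -0.059  0.083]
(array([ 0.4334, -0.0592]), array([0.024 , 0.0598]), 13.4, np.float64(0.0827), 1165)
piece_0 0.69 [144. 140.] 805 [ 0.421 -0.176  0.08 ]
(array([ 0.4221, -0.1845]), array([0.0246, 0.0517]), -1.0, np.float64(0.0815), 594)
press_plate 0.6 [141. 141.] 811 [ 0.421 -0.176  0.08 ]
[[ 0.397 -0.195  0.054]
 [ 0.446 -0.172  0.083]]
crucible 0.76 [330. 241.] 1017 [0.563 0.06  0.018]
[[0.534 0.037 0.005]
 [0.602 0.107 0.027]]
crucible 0.63 [141. 143.] 817 [ 0.421 -0.176  0.08 ]
[[ 0.397 -0.195  0.057]
 [ 0.447 -0.172  0.083]]
```

View pics/w2.png

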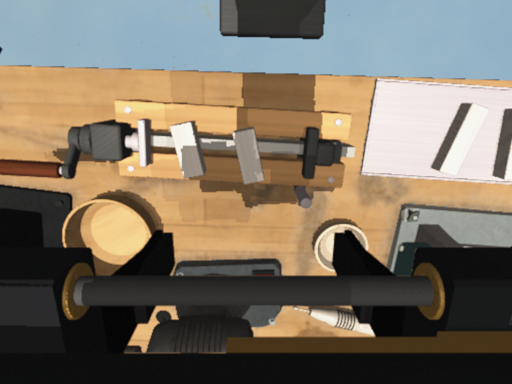

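Run:
```python
from h import *
A=np.concatenate([np.load('/tmp/w2.npy').reshape(-1,3),np.load('/tmp/scene0.npy').reshape(-1,3),np.load('/tmp/w1.npy').reshape(-1,3)[:205*512]])
A=A[~np.isnan(A[:,0])]
xs=np.arange(.34,.70,.02); ys=np.arange(.10,-.46,-.02)
print('      '+' '.join(f'{x*100:4.0f}' for x in xs))
for y in ys:
    row=[]
    for x in xs:
        q=A[(A[:,0]>=x)&(A[:,0]<x+.02)&(A[:,1]>=y)&(A[:,1]<y+.02)&(A[:,2]<.27)]
        row.append(f'{np.percentile(q[:,2],98)*1000:4.0f}' if len(q) else '   .')
    print(f'{y*100:5.0f}',' '.join(row))
# dish rim circle fit, clamp bed
P=np.load('/tmp/w2.npy'); x,y,z=P[...,0],P[...,1],P[...,2]
m=(z>.04)&(z<.05)&(np.hypot(x-.556,y+.245)<.075)
q=P[m]; B=np.c_[2*q[:,:2],np.ones(len(q))]; s=np.linalg.lstsq(B,(q[:,:2]**2).sum(1),rcond=None)[0]; print('dish c',s[:2],np.sqrt(s[2]+s[0]**2+s[1]**2),len(q))
m=(z>.055)&(z<.065)&(x>.36)&(x<.49)&(y>-.24)&(y<.08)
print('bed',top(P,m,.055,.065))
q=P[m]
for yy in np.arange(-.2,.06,.02):
    k=q[(abs(q[:,1]-yy)<.004)]; print(yy.round(2),k[:,0].min().round(4),k[:,0].max().round(4), end=' | ')
m=(z>.081)&(z<.092)&(abs(y-.02)<.05)&(x>.38)&(x<.48); print('jaw',top(P,m,.08,.092))
```

```text
34   36   38   40   42   44   46   48   50   52   54   56   58   60   62   64   66   68
   10    6    6    6    4    3    3    6   -0   -1   -1   26   27   27    .    2    2    4   25
    8    6    6    6    7    6    7    7   -0   -1   26   27   23   28   28    2    3    2   25
    6   -0   -0   -0   -0   56   -0   -0   -0   -0   26   13    8   19   29    2    3   14   25
    4   -0   -1   60   64   66   60   60   -0   -1   26   26   24   27   26    1    2   16   22
    2   -0   -0   60   87   88   83   60   -1   -1   -1   26   26   25   -0    1    2   15   14
   -0   -0   -0   79   89   89   89   60   78   -1   -1    0   -0    1    0    1  141   15    3
   -2   -0   -0   60   62   73   63   61   58   -1    1    0    0    9   21   10  148   21   26
   -4   -0   -0   61   61   57   60   61   -0   -0    0    0    0   12   28   31  150   46   22
   -6   -0   -0   60   84   84   84   85   -0   -1   -0    1    1    8  139  151  173  170   19
   -8    0   -0   61   85   85   85   83   -0   -0   -0    0    1    1  151  169  177  177   32
  -10   -0   -1   61   62   59   61   61   -1   -0  
[... 1579 characters left out ...]

  -44    1   12   17   16    3    1    2   12   14  187  191   63   13   11    1    3    1    2
  -46    1    1   13   17   16    1    2    7   11   12   13   12   15   11    2    1    1   -1
dish c [ 0.55867076 -0.24337369] 0.05710116157287847 547
bed (array([ 0.4337, -0.0777]), array([0.1053, 0.2862]), 88.4, np.float64(0.0587), 10357)
-0.2 0.3777 0.4648 | -0.18 0.3782 0.4655 | -0.16 0.3788 0.4662 | -0.14 0.3793 0.4667 | -0.12 0.3799 0.4674 | -0.1 0.3804 0.4679 | -0.08 0.381 0.4689 | -0.06 0.3815 0.4037 | -0.04 0.3821 0.47 | -0.02 0.3834 0.4708 | -0.0 0.384 0.4887 | 0.02 0.3845 0.471 | 0.04 0.385 0.4714 | jaw (array([0.4278, 0.0191]), array([0.0319, 0.056 ]), -1.6, np.float64(0.0866), 992)
```

Run:
```python
from h import *
plan([.4286,-.1273,.16],np.radians(102.7),6)
```

```text
t 3.05 pos [ 0.4481 -0.0472  0.3012] total turn [-0.0586  0.0005 -0.0011] shift [ 0.7059  0.11   -0.3977] rows 6
 per row turn [-0.0098  0.0001 -0.0002] shift(start frame) [ 0.1176  0.0183 -0.0663] world d [-0.0195 -0.0801 -0.1412]
```

Run:
```python
from h import *
print(arm.state()['ee_pos'])
p,d,P=shot('wrist'); print(arm.state()['ee_pos'])
for o in arm.outline_of('wrist','piece_0')[:3]: print(top(P,o['mask'],.075,.092))
x,y,z=P[...,0],P[...,1],P[...,2]
m=(z>.081)&(z<.092)&(abs(y-.02)<.05)&(x>.38)&(x<.48); print('jaw',top(P,m,.08,.092))
m=(z>.07)&(z<.08)&(abs(x-.49)<.02)&(abs(y)<.03);print('post',top(P,m,.07,.08))
m=(z>.04)&(z<.05)&(np.hypot(x-.556,y+.245)<.075)
q=P[m]; B=np.c_[2*q[:,:2],np.ones(len(q))]; s=np.linalg.lstsq(B,(q[:,:2]**2).sum(1),rcond=None)[0]; print('dish c',s[:2])
m=(z>.055)&(z<.065)&(x>.36)&(x<.49)&(y>-.24)&(y<.08);q=P[m]
for yy in np.arange(-.2,.06,.04):
    k=q[(abs(q[:,1]-yy)<.004)]; print(yy.round(2),k[:,0].min().round(4),k[:,0].max().round(4), end=' | ')
```

```text
[ 0.44813465 -0.04715762  0.3012002 ]
[ 0.44807654 -0.0474931   0.30123203]
(array([ 0.4333, -0.0592]), array([0.0241, 0.0596]), 13.3, np.float64(0.0828), 1156)
(array([ 0.4282, -0.127 ]), array([0.0239, 0.0591]), 12.7, np.float64(0.0827), 1198)
(array([0.4464, 0.0188]), array([0.0322, 0.0919]), -1.4, np.float64(0.0866), 1069)
jaw (array([0.428 , 0.0193]), array([0.0322, 0.0562]), -1.6, np.float64(0.0868), 987)
post (array([0.487 , 0.0094]), array([0.0129, 0.0134]), 88.7, np.float64(0.0764), 118)
dish c [ 0.55892856 -0.24331423]
-0.2 0.3778 0.4656 | -0.16 0.3787 0.4665 | -0.12 0.3802 0.4676 | -0.08 0.381 0.4686 | -0.04 0.3826 0.4696 | 0.0 0.3834 0.4888 | 0.04 0.385 0.4717 |
```

Emit:
play_rows(motion=[[-0.01,0,0,0.12,0.02,-0.067,0.5],[-0.01,0,0,0.12,0.02,-0.067,0.5],[-0.01,0,0,0.12,0.01,-0.067,0.5],[-0.01,0,0,0.12,0.01,-0.067,0.5],[-0.01,0,0,0.12,0.01,-0.067,0.5],[-0.01,0,0,0.1,0.01,-0.067,0.5],[0,0,0,0,0,0,0.5],[0,0,0,0,0,0,0.5]])

```text
time: 3.82
ee_pos: [0.4429, -0.128, 0.1572]
tcp_rot: [-1.383, 1.083, 1.384]
wrist_force: [0.4, -0.4, -0.0]
gripper_width: 0.0458
```

Run:
```python
from h import *
plan([.4282,-.127,.086],np.radians(102.7),4)
print(arm.state()['gripper_width'])
```

```text
t 3.82 pos [ 0.4429 -0.128   0.1572] total turn [0.006  0.0005 0.0005] shift [0.3559 0.0706 0.022 ] rows 4
 per row turn [0.0015 0.0001 0.0001] shift(start frame) [0.089  0.0176 0.0055] world d [-0.0147  0.001  -0.0712]
0.04583523354346887
```

Emit:
play_rows(motion=[[0.002,0,0,0,0.035,0.01,0.5],[0.002,0,0,0.05,0.035,0.01,0.5],[0.002,0,0,0.1,0,0,0.5],[0,0,0,0.1,0,0,0.5],[0,0,0,0,0,0,0.5],[0,0,0,0,0,0,0.5]])

```text
time: 4.32
ee_pos: [0.429, -0.1232, 0.1095]
tcp_rot: [-1.371, 1.087, 1.364]
wrist_force: [1.1, 0.0, -0.3]
gripper_width: 0.0435
```

Run:
```python
from h import *
plan([.4282,-.127,.086],np.radians(102.7),2)
print(arm.state()['gripper_width'])
```

```text
t 4.32 pos [ 0.429  -0.1232  0.1095] total turn [-0.0005  0.0007  0.0031] shift [ 0.1175  0.0093 -0.018 ] rows 2
 per row turn [-0.0002  0.0004  0.0015] shift(start frame) [ 0.0588  0.0046 -0.009 ] world d [-0.0008 -0.0038 -0.0235]
0.043506797112073566
```

Emit:
play_rows(motion=[[0,0,0,0.06,0.005,-0.01,0.5],[0,0,0.003,0.055,0.005,-0.008,0.5],[0,0,0,0,0,0,0.5],[0,0,0,0,0,0,0],[0,0,0,0,0,0,0],[0,0,0,0,0,0,0],[0,0,0,0,0,0,0],[0,0,0,0,0,0,0]], grip_force=25)

```text
time: 4.98
ee_pos: [0.4317, -0.125, 0.0937]
tcp_rot: [-1.372, 1.085, 1.364]
wrist_force: [0.5, -0.8, -0.8]
gripper_width: 0.0239
```

Run:
```python
from h import *
plan([.552,-.236,.15],np.radians(90),6)
print(arm.state()['gripper_width'],arm.state()['wrist_force'])
```

```text
t 4.98 pos [ 0.4317 -0.125   0.0937] total turn [0.0705 0.0012 0.0033] shift [-0.2783 -0.4679 -0.6728] rows 6
 per row turn [0.0118 0.0002 0.0006] shift(start frame) [-0.0464 -0.078  -0.1121] world d [ 0.1203 -0.111   0.0563]
0.023906527551365016 [ 0.53281942 -0.76517555 -0.8185434 ]
```

Emit:
play_rows(motion=[[0,0,0,-0.15,0,0,0],[0,0,0,-0.15,0,0,0],[0,0,0,-0.15,0,0,0],[0.012,0,0,0,-0.08,-0.11,0],[0.012,0,0,0,-0.08,-0.11,0],[0.012,0,0,0,-0.08,-0.11,0],[0.012,0,0,0,-0.08,-0.11,0],[0.012,0,0,0,-0.08,-0.11,0],[0.012,0,0,0,-0.08,-0.11,0],[0,0,0,0,0,0,0]])

```text
time: 5.82
ee_pos: [0.5478, -0.2461, 0.1932]
tcp_rot: [-1.206, 1.191, 1.194]
wrist_force: [-0.9, 0.5, -1.1]
gripper_width: 0.0234
```

Run:
```python
from h import *
plan([.554,-.236,.07],np.radians(90),4)
print(arm.state()['gripper_width'],arm.state()['wrist_force'])
```

```text
t 5.82 pos [ 0.5478 -0.2461  0.1932] total turn [-0.0023  0.003   0.0064] shift [ 0.6168 -0.0183  0.0449] rows 4
 per row turn [-0.0006  0.0008  0.0016] shift(start frame) [ 0.1542 -0.0046  0.0112] world d [ 0.0062  0.0101 -0.1232]
0.023358408644183228 [-0.9213064   0.49602731 -1.08875457]
```

Emit:
play_rows(motion=[[0,0,0.003,0,-0.02,0.045,0],[0,0,0.003,0.12,-0.01,0.01,0],[0,0,0,0.15,0,0,0],[0,0,0,0.15,0,0,0],[0,0,0,0.12,0,0,0],[0,0,0,0.08,0,0,0],[0,0,0,0.05,0,0,0],[0,0,0,0,0,0,0]])

```text
time: 6.48
ee_pos: [0.5565, -0.224, 0.0555]
tcp_rot: [-1.198, 1.2, 1.216]
wrist_force: [0.4, -0.2, -0.2]
gripper_width: 0.0239
```

Run:
```python
from h import *
plan([.554,-.236,.056],np.radians(90),4)
print(arm.state()['gripper_width'],arm.state()['wrist_force'])
```

```text
t 6.48 pos [ 0.5565 -0.224   0.0555] total turn [-0.0001  0.0044 -0.0003] shift [-0.0034  0.0123 -0.06  ] rows 4
 per row turn [-0.      0.0011 -0.0001] shift(start frame) [-0.0009  0.0031 -0.015 ] world d [-0.0025 -0.012   0.0005]
0.023860405318868558 [ 0.39722401 -0.17089522 -0.23378463]
```

Emit:
play_rows(motion=[[0,0.002,0,0,0,-0.03,0],[0,0.002,0,0,0,-0.03,0],[0,0,0,0,0,0,0],[0,0,0,0,0,0,0.42],[0,0,0,0,0,0,0.42],[0,0,0,0,0,0,0.42],[0,0,0,-0.05,0,0,0.42],[0,0,0,-0.15,0,0,0.42],[0,0,0,-0.2,0,0,0.42],[0,0,0,-0.2,0,0,0.42]])

```text
time: 7.32
ee_pos: [0.5544, -0.2349, 0.179]
tcp_rot: [-1.205, 1.213, 1.216]
wrist_force: [0.9, -0.1, -0.4]
gripper_width: 0.0364
```

Run:
```python
from h import *
s=arm.state();print(s['gripper_width'],s['wrist_force'])
plan([.4333,-.0592,.16],np.radians(103.3),8)
p,d,P=shot('scene'); cv2.imwrite('pics/s3.png',cv2.resize(p[150:300,80:330],None,fx=3,fy=3))
```

```text
0.036410190940632824 [ 0.88632435 -0.06125877 -0.42048503]
t 7.32 pos [ 0.5544 -0.2349  0.179 ] total turn [-0.0738  0.0008 -0.0024] shift [0.1014 0.6042 0.8785] rows 8
 per row turn [-0.0092  0.0001 -0.0003] shift(start frame) [0.0127 0.0755 0.1098] world d [-0.1211  0.1757 -0.019 ]
```

View pics/s3.png

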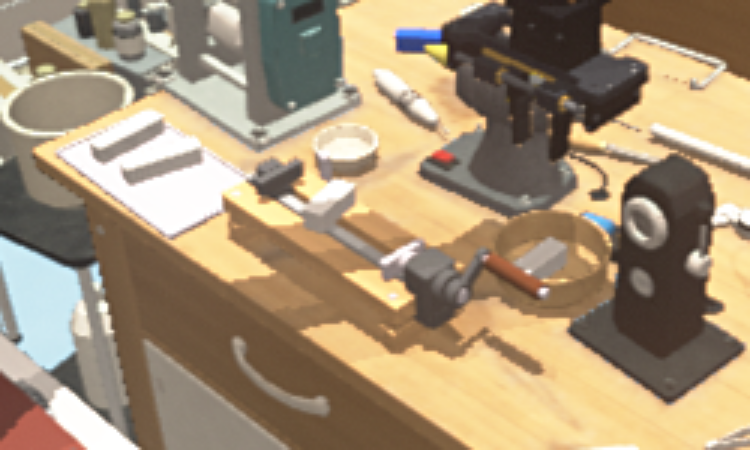

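Emit:
play_rows(motion=[[0,0,0,0,0.1,0.147,0.5],[0,0,0,0,0.1,0.147,0.5],[0,0,0,0,0.1,0.147,0.5],[0,0,0,0,0.1,0.147,0.5],[0,0,0,0,0.1,0.147,0.5],[0,0,0,0,0.1,0.147,0.5],[-0.025,0,0,0.05,0,0,0.5],[-0.025,0,0,0.05,0,0,0.5],[-0.024,0,0,0,0,0,0.5],[0,0,0,0,0,0,0.5],[0,0,0,0,0,0,0.5]])

```text
time: 8.28
ee_pos: [0.4362, -0.0583, 0.1774]
tcp_rot: [-1.386, 1.077, 1.357]
wrist_force: [0.2, -0.3, 0.0]
gripper_width: 0.0433
```

Run:
```python
from h import *
p,d,P=shot('wrist','w4.png')
for o in arm.outline_of('wrist','piece_0')[:4]: print(o['confidence'],top(P,o['mask'],.075,.092))
plan([.4333,-.0592,.088],np.radians(103.3),4)
```

```text
0.83 (array([ 0.4334, -0.0595]), array([0.0238, 0.0606]), 13.7, np.float64(0.0827), 2448)
0.7 None
t 8.38 pos [ 0.4365 -0.0585  0.1774] total turn [-0.0016 -0.0014  0.0071] shift [0.4466 0.0262 0.0024] rows 4
 per row turn [-0.0004 -0.0004  0.0018] shift(start frame) [0.1116 0.0066 0.0006] world d [-0.0032 -0.0007 -0.0894]
```

View pics/w4.png

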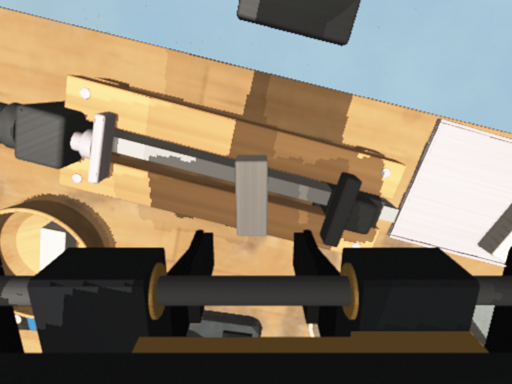

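Emit:
play_rows(motion=[[0,0,0.004,0.11,0.012,0,0.5],[0,0,0.003,0.11,0.012,0,0.5],[0,0,0,0.11,0,0,0.5],[0,0,0,0.11,0,0,0.5],[0,0,0,0.04,0,0,0.5],[0,0,0,0,0,0,0.5],[0,0,0,0,0,0,0],[0,0,0,0,0,0,0],[0,0,0,0,0,0,0],[0,0,0,0,0,0,0]])

```text
time: 9.22
ee_pos: [0.4386, -0.0623, 0.0839]
tcp_rot: [-1.368, 1.102, 1.35]
wrist_force: [-0.8, -0.2, -0.1]
gripper_width: 0.0245
```

Run:
```python
from h import *
s=arm.state();print(s['gripper_width'],s['wrist_force'])
plan([.554,-.236,.193],np.radians(90),8)
```

```text
0.02452199687870047 [-0.79878453 -0.18427819 -0.07872324]
t 9.22 pos [ 0.4386 -0.0623  0.0839] total turn [ 0.0657 -0.0017  0.0028] shift [-0.5361 -0.3909 -0.9716] rows 8
 per row turn [ 0.0082 -0.0002  0.0004] shift(start frame) [-0.067  -0.0489 -0.1215] world d [ 0.1154 -0.1737  0.1091]
```

Gripped. Lift, go to the dish.

Emit:
play_rows(motion=[[0,0,0,-0.18,0,0,0],[0,0,0,-0.18,0,0,0],[0,0,0,-0.18,0,0,0],[0,0,0,0,-0.07,-0.15,0],[0,0,0,0,-0.07,-0.15,0],[0,0,0,0,-0.07,-0.15,0],[0,0,0,0,-0.07,-0.15,0],[0,0,0,0,-0.07,-0.15,0],[0,0,0,0,-0.06,-0.15,0],[0.032,0,0,0,0,-0.05,0],[0.032,0,0,0,0,0,0],[0,0,0,0,0,0,0]])

```text
time: 10.22
ee_pos: [0.5631, -0.2384, 0.2044]
tcp_rot: [-1.223, 1.193, 1.195]
wrist_force: [0.6, -0.5, -1.0]
gripper_width: 0.0238
```

Run:
```python
from h import *
plan([.555,-.237,.065],np.radians(90),4)
print(arm.state()['gripper_width'],arm.state()['wrist_force'])
```

```text
t 10.22 pos [ 0.5631 -0.2384  0.2044] total turn [ 0.0011 -0.0006  0.0067] shift [0.6959 0.055  0.0084] rows 4
 per row turn [ 0.0003 -0.0001  0.0017] shift(start frame) [0.174  0.0138 0.0021] world d [-0.0081  0.0014 -0.1394]
0.02376111906881843 [ 0.61256698 -0.50263781 -0.97137926]
```

Emit:
play_rows(motion=[[0,0,0.003,0.1,0.04,0,0],[0,0,0.003,0.15,0.01,0,0],[0,0,0,0.15,0,0,0],[0,0,0,0.15,0,0,0],[0,0,0,0.1,0,0,0],[0,0,0,0.05,0,0,0],[0,0,0,0,0,0,0]])

```text
time: 10.8
ee_pos: [0.5551, -0.2362, 0.0613]
tcp_rot: [-1.231, 1.193, 1.224]
wrist_force: [-0.0, 1.9, -0.8]
gripper_width: 0.0241
```

Run:
```python
from h import *
plan([.555,-.237,.063],np.radians(90),4)
print(arm.state()['gripper_width'],arm.state()['wrist_force'])
```

```text
t 10.8 pos [ 0.5551 -0.2362  0.0613] total turn [ 0.0083 -0.0002  0.0017] shift [-0.0084  0.0004 -0.004 ] rows 4
 per row turn [ 0.0021 -0.      0.0004] shift(start frame) [-0.0021  0.0001 -0.001 ] world d [-0.0001 -0.0008  0.0017]
0.02414737708512243 [-0.01525174  1.93084528 -0.76883971]
```

Emit:
play_rows(motion=[[0,0,0,0,0,0,0.42],[0,0,0,0,0,0,0.42],[0,0,0,0,0,0,0.42],[0,0,0,-0.05,0,0,0.42],[0,0,0,-0.15,0,0,0.42],[0,0,0,-0.2,0,0,0.42],[0,0,0,-0.2,0,0,0.42],[0,0,0,-0.1,0.1,0.1,0.42],[0,0,0,-0.1,0.1,0.2,0.42],[0,0,0,0,0.05,0.2,0.5],[0,0,0,0,0,0.2,0.5],[0,0,0,0,0,0,0.5]])

```text
time: 11.8
ee_pos: [0.5035, -0.1054, 0.2397]
tcp_rot: [-1.234, 1.184, 1.206]
wrist_force: [1.1, 0.6, -0.1]
gripper_width: 0.0427
```

Run:
```python
from h import *
plan([.42,.22,.25],np.radians(90),8)
p,d,P=shot('wrist','w5.png')
for o in arm.outline_of('wrist','piece_0')[:4]: print(o['confidence'],o['point'],np.nanmedian(P[o['mask']],0))
p,d,P=shot('scene'); cv2.imwrite('pics/s5.png',cv2.resize(p[150:300,80:330],None,fx=3,fy=3))
```

```text
t 11.8 pos [ 0.5035 -0.1054  0.2397] total turn [ 0.0059 -0.0002  0.0071] shift [-0.0614  0.3862  1.6346] rows 8
 per row turn [ 0.0007 -0.      0.0009] shift(start frame) [-0.0077  0.0483  0.2043] world d [-0.0835  0.3254  0.0103]
0.85 [152.0, 202.2] [ 0.5500836  -0.22168033  0.02032696]
0.61 [132.3, 207.2] [ 0.5464627  -0.2311821   0.05280474]
0.17 [168.6, 89.0] [ 0.42130665 -0.17724537  0.08107149]
```

View pics/w5.png

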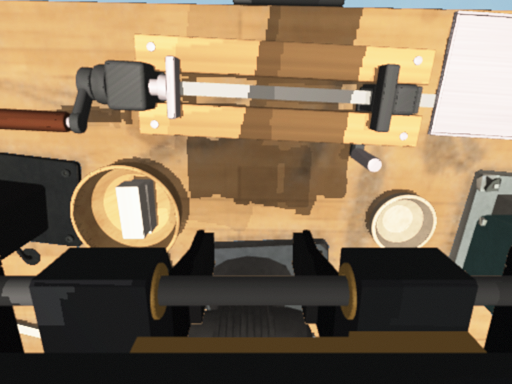

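View pics/s5.png

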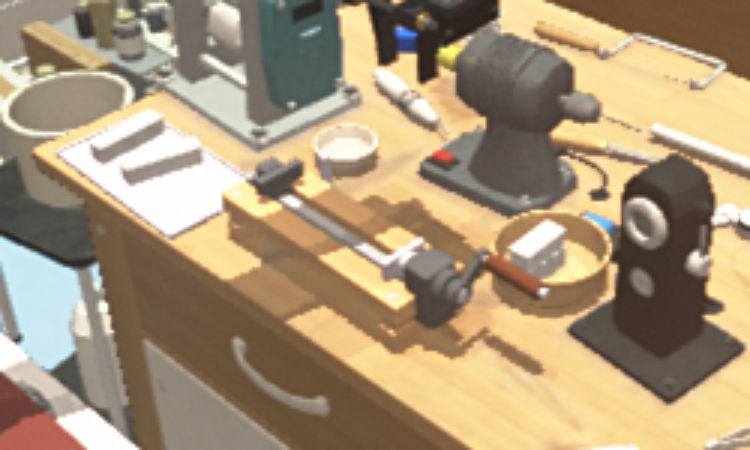

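Emit:
play_rows(motion=[[0,0,0,0,0.05,0.2,0.5],[0,0,0,0,0.05,0.2,0.5],[0,0,0,0,0.05,0.2,0.5],[0,0,0,0,0.05,0.2,0.5],[0,0,0,0,0.05,0.2,0.5],[0,0,0,0,0.05,0.2,0.5],[0,0,0,0,0.05,0.2,0.5],[0,0,0,0,0.05,0.2,0.5],[0,0,0,0,0,0,0.5],[0,0,0,0,0,0,0.5]])

```text
time: 12.78
ee_pos: [0.4267, 0.2026, 0.2392]
tcp_rot: [-1.21, 1.206, 1.167]
wrist_force: [0.2, -1.7, -0.1]
gripper_width: 0.0434
```

Run:
```python
from h import *
p,d,P=shot('wrist','w6.png')
for o in arm.outline_of('wrist','bar_0')[:4]: print(o['confidence'],o['point'],top(P,o['mask'],.02,.035))
plan([.4153,.2124,.12],np.radians(74.4),5)
plan([.4187,.2851,.12],np.radians(93.8),5)
```

```text
0.84 [327.2, 153.5] (array([0.4189, 0.285 ]), array([0.0244, 0.0895]), 3.7, np.float64(0.0256), 1840)
0.7 [268.1, 151.4] (array([0.4153, 0.2124]), array([0.024 , 0.0896]), -15.5, np.float64(0.0257), 1803)
0.15 [66.3, 185.3] (array([0.4865, 0.016 ]), array([0.0019, 0.009 ]), 8.9, np.float64(0.0305), 36)
t 12.88 pos [0.4268 0.2019 0.2391] total turn [ 0.0785 -0.0011  0.0092] shift [0.5934 0.0756 0.0552] rows 5
 per row turn [ 0.0157 -0.0002  0.0018] shift(start frame) [0.1187 0.0151 0.011 ] world d [-0.0115  0.0105 -0.1191]
t 12.88 pos [0.4268 0.2019 0.2391] total turn [-0.0292 -0.0026  0.0088] shift [0.5911 0.0678 0.419 ] rows 5
 per row turn [-0.0058 -0.0005  0.0018] shift(start frame) [0.1182 0.0136 0.0838] world d [-0.0081  0.0832 -0.1191]
```

View pics/w6.png

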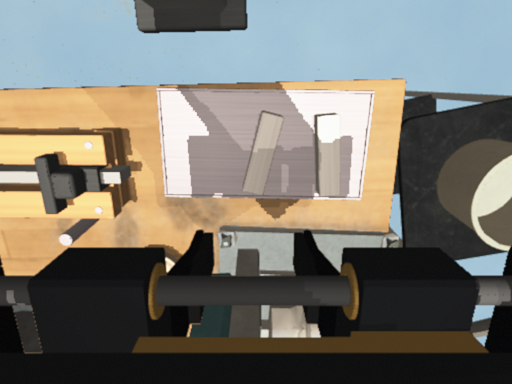

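Emit:
play_rows(motion=[[0.026,0,0.004,0.08,0.03,0.02,0.5],[0.026,0,0.004,0.13,0.03,0.02,0.5],[0.026,0,0,0.13,0.02,0.015,0.5],[0,0,0,0.13,0,0,0.5],[0,0,0,0.1,0,0,0.5],[0,0,0,0,0,0,0.5],[0,0,0,0,0,0,0.5]])

```text
time: 13.47
ee_pos: [0.4208, 0.2019, 0.1238]
tcp_rot: [-0.985, 1.335, 0.975]
wrist_force: [0.6, -0.2, 1.0]
gripper_width: 0.0434
```

Run:
```python
from h import *
plan([.4153,.2124,.03],np.radians(74.4),5)
```

```text
t 13.47 pos [0.4208 0.2019 0.1238] total turn [-0.0108 -0.0003  0.0023] shift [0.4686 0.0452 0.042 ] rows 5
 per row turn [-0.0022 -0.0001  0.0005] shift(start frame) [0.0937 0.009  0.0084] world d [-0.0055  0.0105 -0.0938]
```

Emit:
play_rows(motion=[[-0.005,0,0.001,0,0.025,0.025,0.5],[-0.005,0,0.001,0.05,0.02,0.02,0.5],[0,0,0,0.1,0,0,0.5],[0,0,0,0.1,0,0,0.5],[0,0,0,0.1,0,0,0.5],[0,0,0,0.07,0,0,0.5],[0,0,0,0,0,0,0.5],[0,0,0,0,0,0,0.5]])

```text
time: 14.13
ee_pos: [0.4205, 0.2186, 0.0437]
tcp_rot: [-1.005, 1.309, 1.009]
wrist_force: [0.5, -0.4, 0.3]
gripper_width: 0.0436
```

Run:
```python
from h import *
plan([.4153,.2124,.03],np.radians(74.4),1)
```

```text
t 14.13 pos [0.4205 0.2186 0.0437] total turn [0.0014 0.0042 0.0022] shift [ 0.068   0.0173 -0.0376] rows 1
 per row turn [0.0014 0.0042 0.0022] shift(start frame) [ 0.068   0.0173 -0.0376] world d [-0.0052 -0.0062 -0.0137]
```

Emit:
play_rows(motion=[[0,0.002,0.001,0,0.015,-0.025,0.5],[0,0.002,0.001,0.06,0.01,-0.015,0.5],[0,0,0,0.01,0,0,0.5],[0,0,0,0,0,0,0.5],[0,0,0,0,0,0,0],[0,0,0,0,0,0,0],[0,0,0,0,0,0,0],[0,0,0,0,0,0,0]], grip_force=30)

```text
time: 14.8
ee_pos: [0.415, 0.214, 0.0324]
tcp_rot: [-1.009, 1.317, 1.011]
wrist_force: [-0.9, -0.9, 0.1]
gripper_width: 0.0242
```

Run:
```python
from h import *
s=arm.state();print(s['gripper_width'],s['wrist_force'])
plan([.4153,.2124,.03],np.radians(74.4),1)
# goal on bed
yb=-.138; plan([.425+.028*(yb+.077),yb,.16],np.radians(88.4),1)
```

```text
0.02416709370417706 [-0.9335217  -0.86543972  0.11742113]
t 14.8 pos [0.415  0.214  0.0324] total turn [0.002  0.0017 0.0009] shift [ 0.012  -0.0032 -0.0072] rows 1
 per row turn [0.002  0.0017 0.0009] shift(start frame) [ 0.012  -0.0032 -0.0072] world d [ 0.0003 -0.0016 -0.0024]
t 14.8 pos [0.415  0.214  0.0324] total turn [-0.0758  0.0016  0.0011] shift [-0.6456 -0.5044 -1.6835] rows 1
 per row turn [-0.0758  0.0016  0.0011] shift(start frame) [-0.6456 -0.5044 -1.6835] world d [ 0.0082 -0.352   0.1276]
```

Emit:
play_rows(motion=[[0,0,0,-0.17,0,0,0],[0,0,0,-0.17,0,0,0],[0,0,0,-0.17,0,0,0],[-0.025,0,0,-0.17,0,0,0],[-0.025,0,0,0,0,-0.1,0],[-0.025,0,0,0,0,-0.2,0],[0,0,0,0,0,-0.2,0],[0,0,0,0,0,-0.2,0],[0,0,0,0,0,-0.2,0],[0,0,0,0,0,-0.2,0],[0,0,0,0,0,-0.2,0],[0,0,0,0,0,0,0]])

```text
time: 15.8
ee_pos: [0.4019, -0.0556, 0.1754]
tcp_rot: [-1.2, 1.204, 1.196]
wrist_force: [0.3, -0.4, -0.7]
gripper_width: 0.0237
```

Run:
```python
from h import *
s=arm.state();print(s['gripper_width'],s['wrist_force'])
yb=-.138; plan([.425+.028*(yb+.077),yb,.16],np.radians(88.4),1)
```

```text
0.023727919181220095 [ 0.25464391 -0.37659167 -0.70055918]
t 15.8 pos [ 0.4019 -0.0556  0.1754] total turn [0.0048 0.0019 0.0028] shift [ 0.0758 -0.1118 -0.4112] rows 1
 per row turn [0.0048 0.0019 0.0028] shift(start frame) [ 0.0758 -0.1118 -0.4112] world d [ 0.0214 -0.0824 -0.0154]
```

Emit:
play_rows(motion=[[0.003,0.001,0.001,0,-0.056,-0.15,0],[0.003,0.001,0.001,0,-0.056,-0.15,0],[0,0,0,0.1,0,-0.1,0],[0,0,0,0.1,0,0,0],[0,0,0,0.05,0,0,0],[0,0,0,0,0,0,0],[0,0,0,0,0,0,0]])

```text
time: 16.38
ee_pos: [0.4233, -0.1441, 0.1256]
tcp_rot: [-1.181, 1.219, 1.173]
wrist_force: [0.5, -0.4, -0.9]
gripper_width: 0.0241
```

Run:
```python
from h import *
s=arm.state();print(s['gripper_width'],s['wrist_force'])
yb=-.138; plan([.425+.028*(yb+.077),yb,.091],np.radians(88.4),1)
```

```text
0.0240614878214915 [ 0.48814958 -0.37725296 -0.90743374]
t 16.38 pos [ 0.4233 -0.1441  0.1256] total turn [-0.0042  0.0009  0.003 ] shift [0.1732 0.0027 0.03  ] rows 1
 per row turn [-0.0042  0.0009  0.003 ] shift(start frame) [0.1732 0.0027 0.03  ] world d [ 0.      0.0061 -0.0346]
```

Emit:
play_rows(motion=[[-0.004,0,0.002,0.06,0,0.03,0],[0,0,0,0.06,0,0,0],[0,0,0,0.04,0,0,0],[0,0,0,0,0,0,0],[0,0,0,0,0,0,0]])

```text
time: 16.8
ee_pos: [0.4257, -0.1355, 0.0956]
tcp_rot: [-1.189, 1.212, 1.19]
wrist_force: [0.1, -0.6, -1.6]
gripper_width: 0.0237
```

Run:
```python
from h import *
s=arm.state();print(s['gripper_width'],s['wrist_force'])
yb=-.138; plan([.425+.028*(yb+.077),yb,.09],np.radians(88.4),1)
```

```text
0.02370154864258192 [ 0.08071656 -0.60403399 -1.58415776]
t 16.8 pos [ 0.4257 -0.1355  0.0956] total turn [0.001  0.002  0.0018] shift [ 0.0277  0.0117 -0.0131] rows 1
 per row turn [0.001  0.002  0.0018] shift(start frame) [ 0.0277  0.0117 -0.0131] world d [-0.0024 -0.0025 -0.0056]
```

Emit:
play_rows(motion=[[0,0,0,0.025,0.01,0,0],[0,0,0,0.003,0,0,0],[0,0,0,0,0,0,0],[0,0,0,0,0,0,0.39],[0,0,0,0,0,0,0.39],[0,0,0,0,0,0,0.39],[0,0,0,-0.04,0,0,0.39],[0,0,0,-0.1,0,0,0.39],[0,0,0,-0.2,0,0,0.45],[0,0,0,-0.2,0,0,0.5],[0,0,0,0,0,0.2,0.5],[0,0,0,0,0,0.2,0.5]])

```text
time: 17.8
ee_pos: [0.4263, -0.0621, 0.2069]
tcp_rot: [-1.182, 1.214, 1.174]
wrist_force: [1.3, 1.2, 0.7]
gripper_width: 0.043
```

Emit:
play_rows(motion=[[0,0,0,0,0,0.2,0.5],[0,0,0,0,0,0.2,0.5],[0,0,0,0,0,0.2,0.5],[0,0,0,0,0,0.1,0.5],[0,0,0,0,0,0,0.5],[0,0,0,0,0,0,0.5]])

```text
time: 18.3
ee_pos: [0.4326, 0.0911, 0.2122]
tcp_rot: [-1.185, 1.201, 1.175]
wrist_force: [-0.2, -1.4, 0.9]
gripper_width: 0.0435
```

Run:
```python
from h import *
p,d,P=shot('wrist','w7.png')
for o in arm.outline_of('wrist','bar_0')[:4]: print(o['confidence'],o['point'],top(P,o['mask'],.02,.035),top(P,o['mask'],.078,.09))
plan([.4189,.285,.12],np.radians(93.8),5)
```

```text
0.63 [434.5, 146.9] (array([0.419 , 0.2848]), array([0.025 , 0.0899]), 3.8, np.float64(0.0254), 2267) None
0.59 [10.8, 201.4] None (array([ 0.4421, -0.1207]), array([0.0122, 0.0602]), -12.4, np.float64(0.0825), 558)
t 18.4 pos [0.4327 0.0899 0.2121] total turn [-0.0326  0.0039  0.0067] shift [0.4713 0.1137 0.9662] rows 5
 per row turn [-0.0065  0.0008  0.0013] shift(start frame) [0.0943 0.0227 0.1932] world d [-0.0138  0.1951 -0.0921]
```

View pics/w7.png

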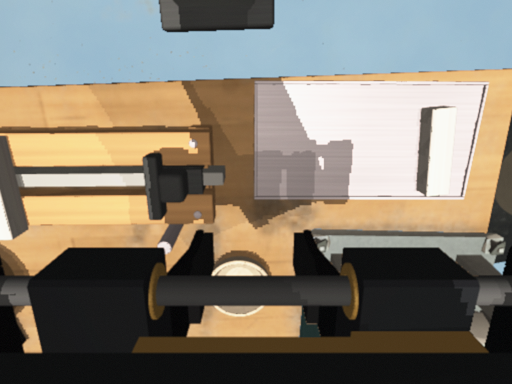

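Emit:
play_rows(motion=[[-0.008,0.001,0.002,0.05,0.03,0.19,0.5],[-0.008,0.001,0.002,0.05,0.03,0.19,0.5],[-0.008,0.001,0.002,0.1,0.03,0.19,0.5],[-0.008,0,0,0.1,0.02,0.19,0.5],[0,0,0,0.1,0,0.19,0.5],[0,0,0,0,0,0,0.5],[0,0,0,0,0,0,0.5]])

```text
time: 18.98
ee_pos: [0.4157, 0.2759, 0.1343]
tcp_rot: [-1.242, 1.175, 1.242]
wrist_force: [0.8, -0.9, -0.1]
gripper_width: 0.0436
```

Run:
```python
from h import *
plan([.4189,.285,.03],np.radians(93.8),4)
```

```text
t 18.98 pos [0.4157 0.2759 0.1343] total turn [-0.0059  0.0025  0.0026] shift [ 0.5217 -0.0142  0.0407] rows 4
 per row turn [-0.0015  0.0006  0.0006] shift(start frame) [ 0.1304 -0.0035  0.0102] world d [ 0.0032  0.0091 -0.1043]
```

Emit:
play_rows(motion=[[-0.003,0.001,0.001,0,-0.01,0.035,0.5],[-0.003,0.001,0.001,0.12,-0.005,0.006,0.5],[0,0,0,0.12,0,0,0.5],[0,0,0,0.12,0,0,0.5],[0,0,0,0.08,0,0,0.5],[0,0,0,0,0,0,0.5],[0,0,0,0,0,0,0.5]])

```text
time: 19.57
ee_pos: [0.4266, 0.28, 0.0492]
tcp_rot: [-1.25, 1.17, 1.248]
wrist_force: [-0.1, 0.0, 0.4]
gripper_width: 0.0439
```

Run:
```python
from h import *
plan([.4189,.285,.03],np.radians(93.8),4)
```

```text
t 19.57 pos [0.4266 0.28   0.0492] total turn [-0.0029  0.0021  0.0028] shift [0.0957 0.0376 0.0263] rows 4
 per row turn [-0.0007  0.0005  0.0007] shift(start frame) [0.0239 0.0094 0.0066] world d [-0.0077  0.005  -0.0192]
```

Emit:
play_rows(motion=[[-0.002,0.001,0.001,0,0.03,0.025,0.5],[-0.001,0,0.001,0.05,0.012,0.005,0.5],[0,0,0,0.04,0,0,0.5],[0,0,0,0,0,0,0.5],[0,0,0,0,0,0,0],[0,0,0,0,0,0,0],[0,0,0,0,0,0,0],[0,0,0,0,0,0,0]])

```text
time: 20.23
ee_pos: [0.4201, 0.2872, 0.0348]
tcp_rot: [-1.254, 1.166, 1.257]
wrist_force: [0.5, 0.1, 0.5]
gripper_width: 0.0246
```

Run:
```python
from h import *
s=arm.state();print(s['gripper_width'],s['wrist_force'])
plan([.4189,.285,.03],np.radians(93.8),4)
yb=-.088; plan([.425+.028*(yb+.077),yb,.16],np.radians(88.4),1)
```

```text
0.024602949867769702 [0.53397251 0.10919004 0.49661667]
t 20.23 pos [0.4201 0.2872 0.0348] total turn [-0.0002  0.0028  0.0022] shift [ 0.024   0.0067 -0.0106] rows 4
 per row turn [-0.      0.0007  0.0005] shift(start frame) [ 0.006   0.0017 -0.0027] world d [-0.0012 -0.0022 -0.0048]
t 20.23 pos [0.4201 0.2872 0.0348] total turn [0.0298 0.0029 0.002 ] shift [-0.6432  0.096  -1.8676] rows 1
 per row turn [0.0298 0.0029 0.002 ] shift(start frame) [-0.6432  0.096  -1.8676] world d [ 0.0046 -0.3752  0.1252]
```

Emit:
play_rows(motion=[[0,0.001,0.001,-0.17,0,0,0],[0,0.001,0.001,-0.17,0,0,0],[0,0,0,-0.17,0,0,0],[0.015,0,0,-0.15,0,0,0],[0.015,0,0,0,-0.01,-0.15,0],[0,0,0,0,-0.01,-0.2,0],[0,0,0,0,-0.01,-0.2,0],[0,0,0,0,-0.01,-0.2,0],[0,0,0,0,-0.01,-0.2,0],[0,0,0,0,0,-0.2,0],[0,0,0,0,0,-0.2,0],[0,0,0,0,0,0,0]])

```text
time: 21.23
ee_pos: [0.4225, 0.0067, 0.1739]
tcp_rot: [-1.187, 1.217, 1.188]
wrist_force: [-0.7, -0.6, -1.1]
gripper_width: 0.0234
```

Run:
```python
from h import *
s=arm.state();print(s['gripper_width'],s['wrist_force'])
yb=-.088; plan([.425+.028*(yb+.077),yb,.13],np.radians(88.4),1)
p,d,P=shot('wrist','w8.png')
for o in arm.outline_of('wrist','bar_0')[:4]: print(o['confidence'],o['point'],top(P,o['mask'],.078,.09))
```

```text
0.023449620690503232 [-0.70928427 -0.58554001 -1.12258133]
t 21.23 pos [0.4225 0.0067 0.1739] total turn [-0.      0.0013  0.0011] shift [ 0.2174 -0.0237 -0.4737] rows 1
 per row turn [-0.      0.0013  0.0011] shift(start frame) [ 0.2174 -0.0237 -0.4737] world d [ 0.0022 -0.0947 -0.0439]
0.61 [72.9, 206.6] (array([ 0.4259, -0.1326]), array([0.0252, 0.0903]), -0.7, np.float64(0.0828), 3845)
0.56 [254.2, 232.3] None
0.37 [15.3, 209.9] (array([ 0.4218, -0.1785]), array([0.0141, 0.0517]), -1.3, np.float64(0.0819), 865)
```

View pics/w8.png

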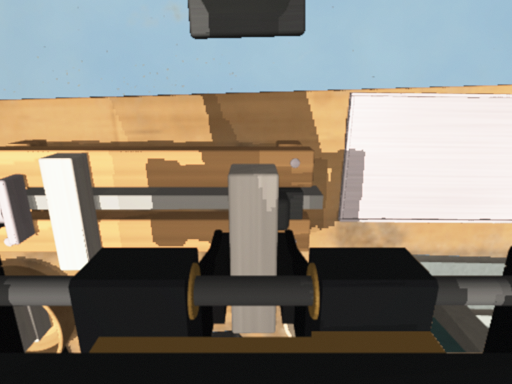

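Emit:
play_rows(motion=[[0,0.001,0.001,0,-0.01,-0.15,0],[0,0,0,0,-0.01,-0.15,0],[0,0,0,0.1,0,-0.15,0],[0,0,0,0.1,0,0,0],[0,0,0,0.05,0,0,0],[0,0,0,0,0,0,0],[0,0,0,0,0,0,0]])

```text
time: 21.92
ee_pos: [0.4278, -0.0737, 0.1237]
tcp_rot: [-1.201, 1.209, 1.197]
wrist_force: [-0.5, -0.1, -1.1]
gripper_width: 0.0241
```

Run:
```python
from h import *
yb=-.084; plan([.425+.028*(yb+.077),yb,.094],np.radians(88.4),1)
```

```text
t 21.92 pos [ 0.4278 -0.0737  0.1237] total turn [0.0048 0.0009 0.0018] shift [ 0.1484  0.0153 -0.0521] rows 1
 per row turn [0.0048 0.0009 0.0018] shift(start frame) [ 0.1484  0.0153 -0.0521] world d [-0.003  -0.0103 -0.0297]
```

Emit:
play_rows(motion=[[0.004,0.001,0.001,0.05,0.015,-0.05,0],[0,0,0,0.05,0,0,0],[0,0,0,0.04,0,0,0],[0,0,0,0,0,0,0],[0,0,0,0,0,0,0]])

```text
time: 22.33
ee_pos: [0.4278, -0.0784, 0.0978]
tcp_rot: [-1.199, 1.213, 1.193]
wrist_force: [0.6, -0.3, 0.3]
gripper_width: 0.0237
```

Run:
```python
from h import *
print(arm.state()['wrist_force']);yb=-.084; plan([.425+.028*(yb+.077),yb,.092],np.radians(88.4),1)
```

```text
[ 0.55509492 -0.31613526  0.33217148]
t 22.33 pos [ 0.4278 -0.0784  0.0978] total turn [0.0036 0.0001 0.0016] shift [ 0.0292  0.0149 -0.0283] rows 1
 per row turn [0.0036 0.0001 0.0016] shift(start frame) [ 0.0292  0.0149 -0.0283] world d [-0.003  -0.0056 -0.0058]
```

Emit:
play_rows(motion=[[0.003,0,0.001,0.02,0.015,-0.025,0],[0,0,0,0.01,0,0,0],[0,0,0,0,0,0,0],[0,0,0,0,0,0,0.42],[0,0,0,0,0,0,0.42],[0,0,0,0,0,0,0.42],[0,0,0,-0.04,0,0,0.42],[0,0,0,-0.1,0,0,0.42],[0,0,0,-0.2,0,0,0.45],[0,0,0,-0.2,0,0,0.5],[0,0,0,-0.1,0,0.1,0.5],[0,0,0,0,0,0,0.5]])

```text
time: 23.33
ee_pos: [0.4251, -0.0633, 0.2277]
tcp_rot: [-1.191, 1.221, 1.184]
wrist_force: [1.0, 0.3, -1.0]
gripper_width: 0.0427
```

Run:
```python
from h import *
p,d,P=shot('wrist','w9.png')
for o in arm.outline_of('wrist','bar_0')[:4]: print(o['confidence'],o['point'],top(P,o['mask'],.078,.09))
x,y,z=P[...,0],P[...,1],P[...,2]
m=(z>.081)&(z<.092)&(abs(y-.02)<.05)&(x>.38)&(x<.48); print('jaw',top(P,m,.08,.092))
m=(z>.07)&(z<.08)&(abs(x-.49)<.02)&(abs(y)<.03);print('post',top(P,m,.07,.08))
m=(z>.075)&(z<.09)&(abs(x-.42)<.04)&(abs(y+.19)<.03);print('plate',top(P,m,.075,.09))
plan([.488,.05,.2],np.radians(88.4))
```

```text
0.77 [231.4, 180.9] (array([ 0.4246, -0.0806]), array([0.0241, 0.0897]), -1.1, np.float64(0.0827), 2525)
0.61 [181.6, 186.7] (array([ 0.4261, -0.1327]), array([0.0242, 0.0902]), -1.2, np.float64(0.0828), 2569)
jaw (array([0.4274, 0.0191]), array([0.0322, 0.0552]), -1.4, np.float64(0.0867), 1467)
post (array([0.4869, 0.0093]), array([0.0129, 0.0134]), -74.4, np.float64(0.0763), 176)
plate (array([ 0.4217, -0.196 ]), array([0.0481, 0.0518]), -0.8, np.float64(0.085), 2261)
t 23.43 pos [ 0.424  -0.0663  0.2247] total turn [-0.0009 -0.0011  0.0003] shift [ 0.1219 -0.3019  0.5913] rows 4
 per row turn [-0.0002 -0.0003  0.0001] shift(start frame) [ 0.0305 -0.0755  0.1478] world d [ 0.064   0.1163 -0.0247]
```

View pics/w9.png

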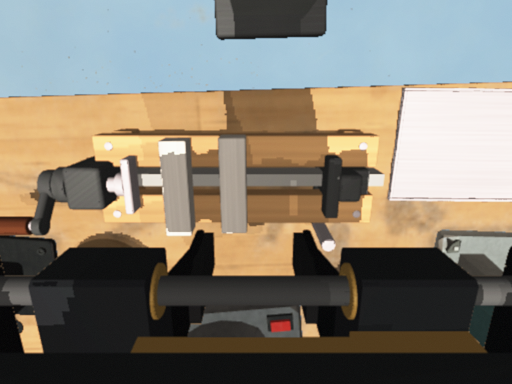

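Emit:
play_rows(motion=[[0,0,0,0.05,-0.08,0.095,0.5],[0,0,0,0.08,-0.08,0.095,0.5],[0,0,0,0.08,-0.08,0.095,0.5],[0,0,0,0.08,-0.08,0.095,0.5],[0,0,0,0,0,0,0.5],[0,0,0,0,0,0,0.5],[0,0,0,0,0,0,0.5]])

```text
time: 24.02
ee_pos: [0.4903, 0.0037, 0.1575]
tcp_rot: [-1.188, 1.239, 1.178]
wrist_force: [0.2, 0.0, -0.1]
gripper_width: 0.0438
```

Run:
```python
from h import *
plan([.4872,.0095,.068],np.radians(88.4),4)
```

```text
t 24.02 pos [0.4903 0.0037 0.1575] total turn [-0.0033 -0.0041 -0.0013] shift [0.4474 0.0148 0.0341] rows 4
 per row turn [-0.0008 -0.001  -0.0003] shift(start frame) [0.1119 0.0037 0.0085] world d [-0.0031  0.0058 -0.0895]
```

Emit:
play_rows(motion=[[-0.003,-0.002,0,0.03,0.012,0.034,0.5],[0,-0.002,0,0.1,0.003,0,0.5],[0,0,0,0.1,0,0,0.5],[0,0,0,0.1,0,0,0.5],[0,0,0,0.1,0,0,0.5],[0,0,0,0,0,0,0.5],[0,0,0,0,0,0,0.5]])

```text
time: 24.6
ee_pos: [0.4848, 0.0093, 0.0705]
tcp_rot: [-1.176, 1.214, 1.19]
wrist_force: [-0.6, -0.3, 0.9]
gripper_width: 0.0437
```

Run:
```python
from h import *
print(arm.state()['wrist_force']);plan([.4872,.0095,.068],np.radians(88.4),4)
```

```text
[-0.59254607 -0.29173629  0.90064622]
t 24.6 pos [0.4848 0.0093 0.0705] total turn [-0.0016  0.0041  0.0004] shift [ 0.0128 -0.0117  0.0014] rows 4
 per row turn [-0.0004  0.001   0.0001] shift(start frame) [ 0.0032 -0.0029  0.0004] world d [ 0.0024  0.0002 -0.0025]
```

Pinch the post and start dragging.

Emit:
play_rows(motion=[[0,0.003,0,0,-0.012,0,0.5],[0,0,0,0,0,0,0],[0,0,0,0,0,0,0],[0,0,0,0,0,0,0],[0,0,0,0,0,0,0],[0,0,0,0,0,-0.05,0],[0,0,0,0,0,-0.1,0],[0,0,0,0,0,-0.1,0],[0,0,0,0,0,0,0]], grip_force=25)

```text
time: 25.35
ee_pos: [0.4884, -0.0355, 0.0755]
tcp_rot: [-1.183, 1.203, 1.193]
wrist_force: [1.5, -10.5, -6.9]
gripper_width: 0.0134
```

Run:
```python
from h import *
print(arm.state()['wrist_force'],arm.state()['gripper_width']);plan([.4872-.028*.1,-.09,.068],np.radians(88.4),4)
```

```text
[  1.46896912 -10.53742048  -6.91845307] 0.01335976466887207
t 25.35 pos [ 0.4884 -0.0355  0.0755] total turn [0.0012 0.0052 0.0024] shift [ 0.0331  0.0136 -0.2737] rows 4
 per row turn [0.0003 0.0013 0.0006] shift(start frame) [ 0.0083  0.0034 -0.0684] world d [-0.004  -0.0545 -0.0075]
```

Emit:
play_rows(motion=[[0,0.003,0.002,0.03,0.008,-0.06,0],[0,0.001,0,0,0,-0.06,0],[0,0,0,0,0,-0.06,0],[0,0,0,0,0,-0.06,0],[0,0,0,0,0,-0.03,0],[0,0,0,0,0,0,0]])

```text
time: 25.85
ee_pos: [0.488, -0.0839, 0.0714]
tcp_rot: [-1.184, 1.201, 1.202]
wrist_force: [1.9, 1.4, -3.2]
gripper_width: 0.0132
```

Run:
```python
from h import *
print(arm.state()['wrist_force'],arm.state()['gripper_width']);plan([.4872-.028*.127,-.1177,.068],np.radians(88.4),4)
p,d,P=shot('wrist','w10.png')
for o in arm.outline_of('wrist','bar_0')[:4]: print(o['confidence'],o['point'],top(P,o['mask'],.078,.09))
```

```text
[ 1.85757967  1.39158175 -3.23085177] 0.013213362185657303
t 25.85 pos [ 0.488  -0.0839  0.0714] total turn [0.0031 0.0058 0.0012] shift [ 0.0136  0.0186 -0.1695] rows 4
 per row turn [0.0008 0.0015 0.0003] shift(start frame) [ 0.0034  0.0047 -0.0424] world d [-0.0043 -0.0338 -0.0034]
0.7 [130.6, 129.2] (array([ 0.426 , -0.1329]), array([0.0252, 0.0897]), -1.0, np.float64(0.0828), 14744)
0.6 [204.2, 123.7] (array([ 0.424 , -0.1005]), array([0.0242, 0.0896]), -1.6, np.float64(0.0828), 14204)
```

View pics/w10.png

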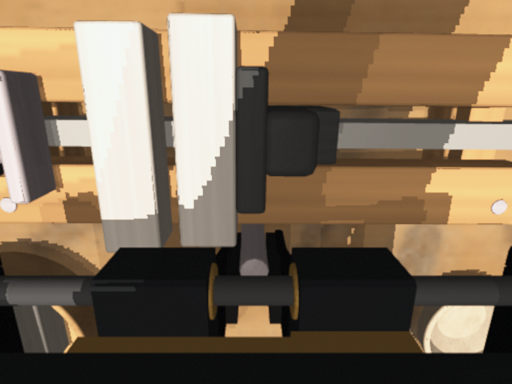

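Emit:
play_rows(motion=[[0,0.002,0,0.01,0.012,-0.04,0],[0,0,0,0,0,-0.04,0],[0,0,0,0,0,-0.03,0],[0,0,0,0,0,-0.02,0],[0,0,0,0,0,0,0]])

```text
time: 26.37
ee_pos: [0.4875, -0.1024, 0.0711]
tcp_rot: [-1.189, 1.195, 1.207]
wrist_force: [0.1, -4.3, -2.3]
gripper_width: 0.0133
```

Run:
```python
from h import *
print(arm.state()['wrist_force'],arm.state()['gripper_width']);plan([.4872-.028*.127,-.1177,.068],np.radians(88.4),4)
p,d,P=shot('wrist','w11.png')
for o in arm.outline_of('wrist','bar_0')[:4]: print(o['confidence'],o['point'],top(P,o['mask'],.078,.09))
x,y,z=P[...,0],P[...,1],P[...,2]
m=(z>.075)&(z<.09)&(abs(x-.42)<.035)&(abs(y+.18)<.025);q=P[m];print('plate front',np.percentile(q[:,1],[50,90,98]))
```

```text
[ 0.13156678 -4.25746199 -2.34980686] 0.013331921776150748
t 26.37 pos [ 0.4875 -0.1024  0.0711] total turn [0.0055 0.0066 0.0015] shift [ 0.0138  0.0184 -0.077 ] rows 4
 per row turn [0.0014 0.0017 0.0004] shift(start frame) [ 0.0035  0.0046 -0.0193] world d [-0.0038 -0.0153 -0.0031]
0.88 [144.5, 128.9] (array([ 0.4246, -0.143 ]), array([0.0246, 0.0878]), -1.6, np.float64(0.0828), 14168)
0.62 [204.2, 122.0] (array([ 0.4234, -0.1191]), array([0.0244, 0.0897]), -1.4, np.float64(0.0828), 14342)
plate front [-0.17833602 -0.17287507 -0.17218409]
```

Emit:
play_rows(motion=[[0.002,0.002,0,0,0.01,-0.03,0],[0.002,0.002,0,0,0,-0.03,0],[0,0,0,0,0,-0.02,0],[0,0,0,0,0,0,0]])

```text
time: 26.8
ee_pos: [0.4872, -0.112, 0.0711]
tcp_rot: [-1.189, 1.203, 1.197]
wrist_force: [0.1, -5.8, -0.4]
gripper_width: 0.0131
```

Emit:
play_rows(motion=[[0,0,0,0,0,-0.02,0],[0,0,0,0,0,-0.02,0],[0,0,0,0,0,0,0]])

```text
time: 27.05
ee_pos: [0.4871, -0.1163, 0.0711]
tcp_rot: [-1.187, 1.199, 1.203]
wrist_force: [-0.9, -3.1, -0.1]
gripper_width: 0.0129
```

```bash
cat > chk.py <<'E'
from h import *
import sys
print(arm.state()['wrist_force'],arm.state()['gripper_width']);plan([.4872-.028*.127,-.1177,.068],np.radians(88.4),4)
p,d,P=shot('wrist',sys.argv[1])
for o in arm.outline_of('wrist','bar_0')[:4]: print(o['confidence'],o['point'],top(P,o['mask'],.078,.09))
x,y,z=P[...,0],P[...,1],P[...,2]
m=(z>.075)&(z<.09)&(abs(x-.42)<.035)&(abs(y+.18)<.025);q=P[m];print('plate front',np.percentile(q[:,1],[50,90,98]))
E
python3 chk.py w12.png
```

```text
[-0.87492254 -3.1037878  -0.10750693] 0.012853752201495325
t 27.05 pos [ 0.4871 -0.1163  0.0711] total turn [0.004  0.0059 0.0015] shift [ 0.0153  0.0172 -0.0075] rows 4
 per row turn [0.001  0.0015 0.0004] shift(start frame) [ 0.0038  0.0043 -0.0019] world d [-0.0035 -0.0014 -0.0031]
0.78 [146.2, 125.7] (array([ 0.4239, -0.1569]), array([0.0242, 0.0873]), -1.7, np.float64(0.0828), 13964)
0.56 [204.9, 121.9] (array([ 0.4232, -0.133 ]), array([0.0247, 0.0903]), -1.3, np.float64(0.0828), 14444)
plate front [-0.17408677 -0.15818105 -0.15564445]
```

View pics/w12.png

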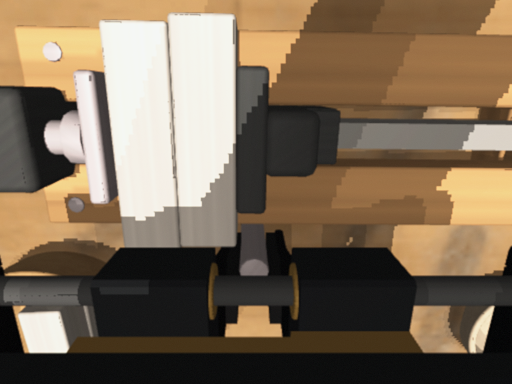

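Emit:
play_rows(motion=[[0,0,0,0,0,-0.02,0],[0,0,0,0,0,-0.02,0],[0,0,0,0,0,0,0]])

```text
time: 27.4
ee_pos: [0.487, -0.1207, 0.0711]
tcp_rot: [-1.184, 1.196, 1.208]
wrist_force: [-0.7, -3.3, 0.3]
gripper_width: 0.0132
```

```bash
python3 chk.py w13.png
```

```text
[-0.67481519 -3.3216374   0.3158303 ] 0.013234575914027354
t 27.4 pos [ 0.487  -0.1207  0.0711] total turn [0.0048 0.0074 0.001 ] shift [0.0157 0.017  0.0143] rows 4
 per row turn [0.0012 0.0019 0.0003] shift(start frame) [0.0039 0.0043 0.0036] world d [-0.0034  0.003  -0.0031]
0.97 [205.8, 123.9] (array([ 0.4232, -0.1369]), array([0.0244, 0.0904]), -1.4, np.float64(0.0829), 14459)
0.93 [147.8, 128.3] (array([ 0.4241, -0.1607]), array([0.0253, 0.0878]), -1.7, np.float64(0.0829), 14169)
plate front [-0.17277536 -0.1584854  -0.1556845 ]
```

Emit:
play_rows(motion=[[0,0,0,0,0,-0.02,0],[0,0,0,0,0,-0.02,0]])

```text
time: 27.67
ee_pos: [0.487, -0.1237, 0.0709]
tcp_rot: [-1.18, 1.191, 1.214]
wrist_force: [-3.3, 17.4, 12.1]
gripper_width: 0.0133
```

```bash
python3 chk.py w14.png
```

```text
[-3.3143298  17.37028911 12.11738938] 0.013347587242227621
t 27.67 pos [ 0.487  -0.1237  0.0709] total turn [0.0056 0.0096 0.0004] shift [0.0155 0.017  0.0292] rows 4
 per row turn [0.0014 0.0024 0.0001] shift(start frame) [0.0039 0.0042 0.0073] world d [-0.0033  0.006  -0.0029]
0.88 [214.8, 120.9] (array([ 0.4232, -0.1372]), array([0.0246, 0.0905]), -1.6, np.float64(0.0837), 14840)
0.56 [156.6, 128.0] (array([ 0.4238, -0.161 ]), array([0.0251, 0.0877]), -1.6, np.float64(0.0831), 14183)
0.39 [48.9, 267.0] None
plate front [-0.17255724 -0.15841035 -0.15567798]
```

View pics/w14.png

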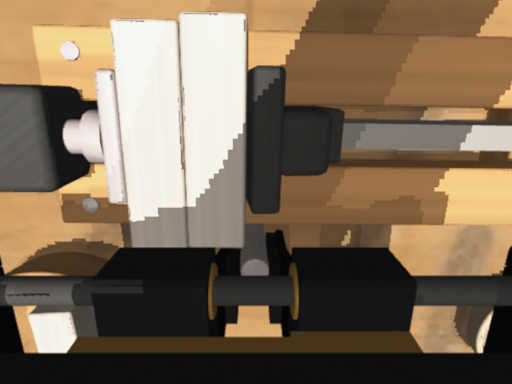

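```bash
cat > tilt.py <<'E'
from h import *
p,d,P=shot('wrist'); x,y,z=P[...,0],P[...,1],P[...,2]
yf=arm.state()['ee_pos'][1]
m=(z>.08)&(z<.095)&(abs(x-.423)<.02)&(y>-.123)&(y<-.07)
q=P[m]; print(len(q),q[:,1].min(),q[:,1].max())
for a in np.arange(-.124,-.085,.003):
    k=q[(q[:,1]>=a)&(q[:,1]<a+.003)]
    if len(k)>5: print(a.round(3),np.median(k[:,2]).round(4),len(k))
E
python3 tilt.py
```

```text
6500 -0.12299797360354667 -0.09114459824308818
-0.124 0.0876 588
-0.121 0.0881 855
-0.118 0.0878 884
-0.115 0.0874 836
-0.112 0.0861 599
-0.109 0.0861 513
-0.106 0.0858 516
-0.103 0.0854 497
-0.1 0.0851 506
-0.097 0.0847 470
-0.094 0.0837 236
```

Emit:
play_rows(motion=[[0,0,0,0,0,0,0.4],[0,0,0,0,0,0,0.4],[0,0,0,0,0,0,0.4],[0,0,0,-0.1,0,0,0.4],[0,0,0,-0.2,0,0,0.4],[0,0,0,-0.2,0,0,0.5],[0,0,0,-0.2,0.05,0,0.5],[0,0,0,0,0.05,0,0.5],[0,0,0,0,0,0,0.5],[0,0,0,0,0,0,0.5]])

```text
time: 28.65
ee_pos: [0.4657, -0.1316, 0.2149]
tcp_rot: [-1.179, 1.199, 1.208]
wrist_force: [0.4, 0.6, -0.0]
gripper_width: 0.0435
```

```bash
python3 chk.py w15.png; python3 tilt.py
python3 - <<'E'
from h import *
p,d,P=shot('wrist')
for o in arm.outline_of('wrist','crank_handle')[:2]: print(o['confidence'],o['point'],np.nanmedian(P[o['mask']],0),top(P,o['mask'],.09,.12))
E
```

```text
[ 0.41928993  0.57923455 -0.02651293] 0.0434988029642854
t 28.65 pos [ 0.4657 -0.1316  0.2149] total turn [ 0.0036  0.0077 -0.0001] shift [ 0.736  -0.0887  0.0533] rows 4
 per row turn [ 0.0009  0.0019 -0.    ] shift(start frame) [ 0.184  -0.0222  0.0133] world d [ 0.018   0.0139 -0.1469]
0.97 [214.2, 144.7] (array([ 0.4254, -0.1611]), array([0.0241, 0.0896]), -2.2, np.float64(0.0831), 3082)
0.75 [240.9, 137.7] (array([ 0.4234, -0.1371]), array([0.0241, 0.0892]), -1.1, np.float64(0.0837), 3129)
plate front [-0.1714072  -0.15825442 -0.15566797]
1432 -0.12299978984506933 -0.0910812674316928
-0.124 0.0876 132
-0.121 0.0881 193
-0.118 0.0878 150
-0.115 0.0874 199
-0.112 0.0863 142
-0.109 0.0859 101
-0.106 0.0858 124
-0.103 0.0853 99
-0.1 0.0851 116
-0.097 0.0849 108
-0.094 0.0835 68
0.89 [42.9, 184.7] [ 0.44773461 -0.29146999  0.10357128] (array([ 0.4502, -0.2925]), array([0.0177, 0.0659]), 88.7, np.float64(0.1036), 1794)
```

View pics/w15.png

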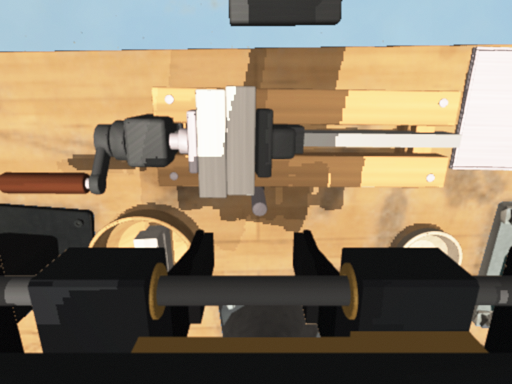

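Run:
```python
from h import *
print(arm.state()['joints'].round(3))
A=np.concatenate([np.load('/tmp/w2.npy').reshape(-1,3),np.load('/tmp/scene0.npy').reshape(-1,3)])
p,d,P=shot('side'); A=np.concatenate([A,P.reshape(-1,3)])
q=A[(A[:,2]>.06)&(A[:,2]<.25)&(A[:,0]>.47)&(A[:,0]<.62)&(A[:,1]<-.31)&(A[:,1]>-.48)]
for lo in np.arange(.48,.62,.02):
    k=q[(q[:,0]>=lo)&(q[:,0]<lo+.02)]
    if len(k): print(lo.round(2),len(k),'ymax',np.sort(k[:,1])[-4:].round(3))
plan([.45,-.3,.2],0,1,True);plan([.45,-.3,.2],np.pi,1,True)
```

```text
[-0.853 -0.033  1.056  1.932  0.009  1.234  1.753]
0.5 14 ymax [-0.391 -0.391 -0.391 -0.39 ]
0.52 1531 ymax [-0.342 -0.342 -0.342 -0.341]
0.54 845 ymax [-0.343 -0.343 -0.343 -0.342]
0.56 445 ymax [-0.363 -0.345 -0.345 -0.344]
0.58 27 ymax [-0.372 -0.371 -0.368 -0.363]
t 28.95 pos [ 0.4647 -0.1317  0.2135] total turn [ 0.4945  0.0042 -0.0064] shift [ 0.05   0.059 -0.844] rows 1
 per row turn [ 0.4945  0.0042 -0.0064] shift(start frame) [ 0.05   0.059 -0.844] world d [-0.0147 -0.1683 -0.0135]
t 28.95 pos [ 0.4647 -0.1317  0.2135] total turn [-0.5055  0.0064  0.0042] shift [ 0.05   0.059 -0.844] rows 1
 per row turn [-0.5055  0.0064  0.0042] shift(start frame) [ 0.05   0.059 -0.844] world d [-0.0147 -0.1683 -0.0135]
```

Emit:
play_rows(motion=[[0.038,0.001,0,0,0,0,0.5],[0.038,0.001,0,0,0,0,0.5],[0.038,0.001,0,0,0,0,0.5],[0.038,0,0,0,0,0,0.5],[0.038,0,0,0,0,0,0.5],[0.038,0,0,0,0,0,0.5],[0.038,0,0,0,0,0,0.5],[0.038,0,0,0,0,0,0.5],[0.038,0,0,0,0,0,0.5],[0.038,0,0,0,0,0,0.5],[0.038,0,0,0,0,0,0.5],[0.038,0,0,0,0,0,0.5]])

```text
time: 29.95
ee_pos: [0.4628, -0.1323, 0.2059]
tcp_rot: [-0.048, 1.593, 0.048]
wrist_force: [0.7, 0.2, -0.2]
gripper_width: 0.0435
```

Run:
```python
from h import *
print(arm.state()['joints'].round(3))
plan([.45,-.297,.17],np.radians(-1.6),5,True)
```

```text
[-0.817 -0.006  1.018  1.936  0.011  1.231  0.257]
t 29.95 pos [ 0.4628 -0.1323  0.2059] total turn [ 0.0283 -0.0073  0.0003] shift [ 0.1817 -0.8181 -0.1097] rows 5
 per row turn [ 0.0057 -0.0015  0.0001] shift(start frame) [ 0.0363 -0.1636 -0.0219] world d [-0.0128 -0.1647 -0.0359]
```

Emit:
play_rows(motion=[[0.007,-0.002,0,0,-0.165,-0.022,0.5],[0.007,-0.002,0,0,-0.165,-0.022,0.5],[0.007,-0.002,0,0.05,-0.165,-0.022,0.5],[0.007,-0.001,0,0.05,-0.165,-0.022,0.5],[0,0,0,0.05,-0.165,-0.022,0.5],[0,0,0,0,0,0,0.5],[0,0,0,0,0,0,0.5]])

```text
time: 30.53
ee_pos: [0.4404, -0.3041, 0.1709]
tcp_rot: [0.027, 1.578, -0.039]
wrist_force: [0.2, 0.2, -0.5]
gripper_width: 0.0432
```

Run:
```python
from h import *
p,d,P=shot('wrist','w16.png')
for o in arm.outline_of('wrist','crank_handle')[:2]: print(o['confidence'],o['point'],np.nanmedian(P[o['mask']],0),top(P,o['mask'],.09,.12))
plan([.45,-.297,.101],np.radians(-1.6),5,True)
```

```text
0.64 [269.3, 199.8] [ 0.45042115 -0.2906083   0.10351961] (array([ 0.4504, -0.2933]), array([0.0169, 0.0656]), 88.0, np.float64(0.1036), 2308)
t 30.63 pos [ 0.4408 -0.3028  0.1714] total turn [-0.0037 -0.0022  0.0023] shift [0.3513 0.0332 0.0471] rows 5
 per row turn [-0.0007 -0.0004  0.0005] shift(start frame) [0.0703 0.0066 0.0094] world d [ 0.0092  0.0058 -0.0704]
```

View pics/w16.png

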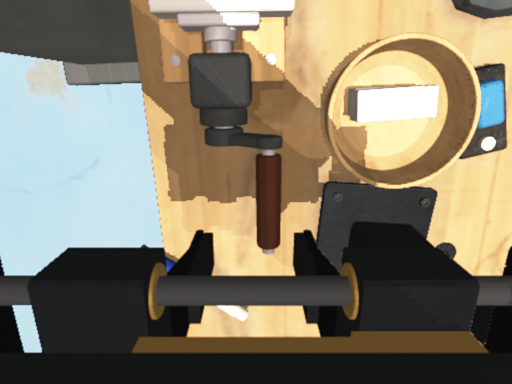

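Emit:
play_rows(motion=[[-0.003,-0.001,0.001,0,0.03,0.045,0.5],[0,0,0,0.1,0.005,0.005,0.5],[0,0,0,0.1,0,0,0.5],[0,0,0,0.1,0,0,0.5],[0,0,0,0.06,0,0,0.5],[0,0,0,0,0,0,0.5],[0,0,0,0,0,0,0.5]])

```text
time: 31.22
ee_pos: [0.4623, -0.2838, 0.0982]
tcp_rot: [0.007, 1.567, -0.005]
wrist_force: [-0.2, -1.5, -0.1]
gripper_width: 0.0436
```

Run:
```python
from h import *
print(arm.state()['wrist_force']);plan([.45,-.297,.101],np.radians(-1.6),5,True)
```

```text
[-0.19968792 -1.52412959 -0.05473514]
t 31.22 pos [ 0.4623 -0.2838  0.0982] total turn [ 0.0065  0.0012 -0.0005] shift [-0.0142 -0.0666 -0.0609] rows 5
 per row turn [ 0.0013  0.0002 -0.0001] shift(start frame) [-0.0028 -0.0133 -0.0122] world d [-0.0123 -0.0132  0.0028]
```

Emit:
play_rows(motion=[[0.004,0,0,0,-0.03,-0.03,0.5],[0,0,0,0,-0.02,-0.015,0.5],[0,0,0,0,0,0,0.5],[0,0,0,0,0,0,0.5]])

```text
time: 31.55
ee_pos: [0.4546, -0.2941, 0.1013]
tcp_rot: [0.016, 1.563, -0.014]
wrist_force: [-0.6, 1.1, -0.2]
gripper_width: 0.0435
```

Run:
```python
from h import *
print(arm.state()['wrist_force']);plan([.45,-.297,.101],np.radians(-1.6),5,True)
```

```text
[-0.62790817  1.14350642 -0.17861522]
t 31.55 pos [ 0.4546 -0.2941  0.1013] total turn [ 0.0029  0.0025 -0.0004] shift [ 0.0012 -0.0149 -0.0226] rows 5
 per row turn [ 0.0006  0.0005 -0.0001] shift(start frame) [ 0.0002 -0.003  -0.0045] world d [-0.0046 -0.0029 -0.0003]
```

Emit:
play_rows(motion=[[0,0,0,0,-0.012,-0.02,0.5],[0,0,0,0,0,0,0.5],[0,0,0,0,0,0,0],[0,0,0,0,0,0,0],[0,0,0,0,0,0,0],[0,0,0,0,0,0,0]], grip_force=20)

```text
time: 32.05
ee_pos: [0.4504, -0.2977, 0.1027]
tcp_rot: [0.017, 1.56, -0.015]
wrist_force: [-0.2, -0.3, 0.5]
gripper_width: 0.0245
```

```bash
cat > crank.py <<'E'
from h import *
import sys
s=arm.state(); p=s['ee_pos']; 
cx,cz=.419,.0725+.003
a=np.arctan2(p[0]-cx,p[2]-cz); r=np.hypot(p[0]-cx,p[2]-cz)
print('F',s['wrist_force'].round(1),'w',s['gripper_width'].round(4),'pos',p.round(4),'a',a.round(3),'r',r.round(4))
M=R.from_rotvec(s['tcp_rot']).as_matrix(); print('turn',(R.from_matrix(M.T@tgt(np.radians(-1.6))).as_rotvec()/np.pi).round(4),'joints',s['joints'].round(2))
n=int(sys.argv[1]) if len(sys.argv)>1 else 8; st=float(sys.argv[2]) if len(sys.argv)>2 else .2
for i in range(n):
    a2=a+st; q=np.array([cx+.04*np.sin(a2),-.297,cz+.04*np.cos(a2)]); d=q-p
    print(np.round([-d[2]/.2,d[1]/.2,d[0]/.2],3),'a->',round(a2,2)); a=a2;p=q
E
python3 crank.py
```

```text
Traceback (most recent call last):
  File "crank.py", line 6, in <module>
    print('F',s['wrist_force'].round(1),'w',s['gripper_width'].round(4),'pos',p.round(4),'a',a.round(3),'r',r.round(4))
                                            ^^^^^^^^^^^^^^^^^^^^^^^^
AttributeError: 'float' object has no attribute 'round'
```

Emit:
play_rows(motion=[[0,0,0,0,0,0,0],[0,0,0,0,0,0,0],[0,0,0,0,0,0,0]])

```text
time: 32.3
ee_pos: [0.4505, -0.2976, 0.1027]
tcp_rot: [0.016, 1.56, -0.015]
wrist_force: [-0.1, 0.3, 0.6]
gripper_width: 0.0166
```

```bash
sed -i "s/s\['gripper_width'\].round(4)/round(s['gripper_width'],4)/" crank.py; python3 crank.py 10 .2
```

```text
F [-0.1  0.3  0.6] w 0.0166 pos [ 0.4505 -0.2976  0.1027] a 0.859 r 0.0416
turn [ 0.0025  0.0033 -0.0003] joints [-0.36  0.37  1.04  1.94 -0.38  1.03  0.82]
[0.038 0.003 0.017] a-> 1.06
[0.037 0.    0.016] a-> 1.26
[0.039 0.    0.008] a-> 1.46
[0.04 0.   0.  ] a-> 1.66
[ 0.039  0.    -0.007] a-> 1.86
[ 0.037  0.    -0.015] a-> 2.06
[ 0.033  0.    -0.022] a-> 2.26
[ 0.028  0.    -0.028] a-> 2.46
[ 0.022  0.    -0.033] a-> 2.66
[ 0.015  0.    -0.037] a-> 2.86
```

Emit:
play_rows(motion=[[0,0.001,0,0.036,0,0.016,0],[0,0.001,0,0.037,0,0.014,0],[0,0,0,0.038,0,0.008,0],[0,0,0,0.04,0,0,0],[0,0,0,0,0,0,0]])

```text
time: 32.72
ee_pos: [0.459, -0.2978, 0.0725]
tcp_rot: [0.017, 1.566, -0.014]
wrist_force: [0.8, -1.1, -6.3]
gripper_width: 0.016
```

```bash
python3 crank.py 8 .2
```

```text
F [ 0.8 -1.1 -6.3] w 0.016 pos [ 0.459  -0.2978  0.0725] a 1.646 r 0.0401
turn [ 0.0025  0.0014 -0.0008] joints [-0.31  0.43  0.99  1.94 -0.44  0.99  0.86]
[ 0.039  0.004 -0.008] a-> 1.85
[ 0.037  0.    -0.015] a-> 2.05
[ 0.034  0.    -0.022] a-> 2.25
[ 0.029  0.    -0.028] a-> 2.45
[ 0.022  0.    -0.033] a-> 2.65
[ 0.015  0.    -0.037] a-> 2.85
[ 0.008  0.    -0.039] a-> 3.05
[-0.    0.   -0.04] a-> 3.25
```

Follows the circle nicely. Continue to the bottom.

Emit:
play_rows(motion=[[0,0,0,0.037,0,-0.008,0],[0,0,0,0.036,0,-0.015,0],[0,0,0,0.033,0,-0.022,0],[0,0,0,0.028,0,-0.028,0],[0,0,0,0.022,0,-0.033,0],[0,0,0,0,0,0,0]])

```text
time: 33.22
ee_pos: [0.4396, -0.2972, 0.0428]
tcp_rot: [0.019, 1.563, -0.011]
wrist_force: [-5.3, -1.1, -2.4]
gripper_width: 0.0163
```

```bash
python3 crank.py 8 .2
```

```text
F [-5.3 -1.1 -2.4] w 0.0163 pos [ 0.4396 -0.2972  0.0428] a 2.579 r 0.0386
turn [ 0.0028  0.0024 -0.0015] joints [-0.29  0.44  0.97  2.   -0.47  0.92  0.91]
[ 0.024  0.001 -0.032] a-> 2.78
[ 0.01   0.    -0.039] a-> 2.98
[ 0.003  0.    -0.04 ] a-> 3.18
[-0.005  0.    -0.04 ] a-> 3.38
[-0.013  0.    -0.038] a-> 3.58
[-0.02   0.    -0.034] a-> 3.78
[-0.027  0.    -0.03 ] a-> 3.98
[-0.032  0.    -0.024] a-> 4.18
```

Emit:
play_rows(motion=[[0,0.001,0,0.018,0,-0.034,0],[0,0,0,0.01,0,-0.038,0],[0,0,0,0.003,0,-0.04,0],[0,0,0,-0.005,0,-0.04,0],[0,0,0,0,0,0,0]])

```text
time: 33.63
ee_pos: [0.4154, -0.2967, 0.0383]
tcp_rot: [0.013, 1.555, -0.013]
wrist_force: [-4.7, -3.0, -7.3]
gripper_width: 0.0163
```

```bash
python3 crank.py 8 .2
```

```text
F [-4.7 -3.  -7.3] w 0.0163 pos [ 0.4154 -0.2967  0.0383] a -3.044 r 0.0374
turn [ 0.0038  0.0051 -0.0001] joints [-0.3   0.4   0.99  2.06 -0.45  0.89  0.92]
[ 0.005 -0.002 -0.04 ] a-> -2.84
[-0.015  0.    -0.037] a-> -2.64
[-0.022  0.    -0.033] a-> -2.44
[-0.029  0.    -0.028] a-> -2.24
[-0.034  0.    -0.022] a-> -2.04
[-0.037  0.    -0.015] a-> -1.84
[-0.039  0.    -0.007] a-> -1.64
[-0.04   0.     0.001] a-> -1.44
```

Emit:
play_rows(motion=[[0,0.002,0,0,0,-0.04,0],[0,0.001,0,-0.014,0,-0.037,0],[0,0,0,-0.022,0,-0.033,0],[0,0,0,-0.029,0,-0.028,0],[0,0,0,0,0,0,0]])

```text
time: 34.05
ee_pos: [0.3893, -0.2958, 0.0514]
tcp_rot: [0.01, 1.561, -0.013]
wrist_force: [-3.0, -0.2, 2.5]
gripper_width: 0.0165
```

```bash
python3 crank.py 6 .2
```

```text
F [-3.  -0.2  2.5] w 0.0165 pos [ 0.3893 -0.2958  0.0514] a -2.253 r 0.0382
turn [0.0044 0.003  0.0006] joints [-0.35  0.34  1.04  2.1  -0.38  0.89  0.9 ]
[-0.028 -0.006 -0.029] a-> -2.05
[-0.037  0.    -0.015] a-> -1.85
[-0.039  0.    -0.007] a-> -1.65
[-0.04   0.     0.001] a-> -1.45
[-0.039  0.     0.009] a-> -1.25
[-0.036  0.     0.016] a-> -1.05
```

Emit:
play_rows(motion=[[0,0.001,0,-0.033,0,-0.024,0],[0,0.001,0,-0.036,0,-0.014,0],[0,0,0,-0.039,0,-0.007,0],[0,0,0,-0.04,0,0.001,0]])

```text
time: 34.38
ee_pos: [0.3795, -0.2955, 0.0818]
tcp_rot: [0.01, 1.569, -0.013]
wrist_force: [2.6, -1.4, -10.6]
gripper_width: 0.0162
```

```bash
python3 crank.py 6 .2
python3 - <<'E'
from h import *
p,d,P=shot('scene'); cv2.imwrite('pics/s17.png',cv2.resize(p[180:290,130:290],None,fx=5,fy=5,interpolation=cv2.INTER_CUBIC)[:600])
p,d,P=shot('wrist','w17.png')
E
```

```text
F [  2.6  -1.4 -10.6] w 0.0162 pos [ 0.3795 -0.2955  0.0818] a -1.413 r 0.04
turn [0.0042 0.0005 0.0007] joints [-0.42  0.26  1.12  2.09 -0.29  0.95  0.84]
[-0.039 -0.008  0.01 ] a-> -1.21
[-0.036  0.     0.018] a-> -1.01
[-0.032  0.     0.024] a-> -0.81
[-0.026  0.     0.03 ] a-> -0.61
[-0.02   0.     0.035] a-> -0.41
[-0.012  0.     0.038] a-> -0.21
```

View pics/s17.png

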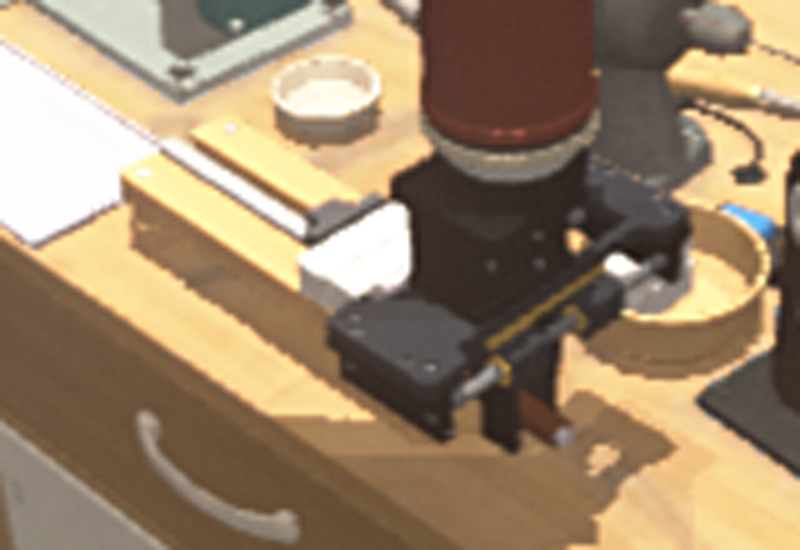

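View pics/w17.png

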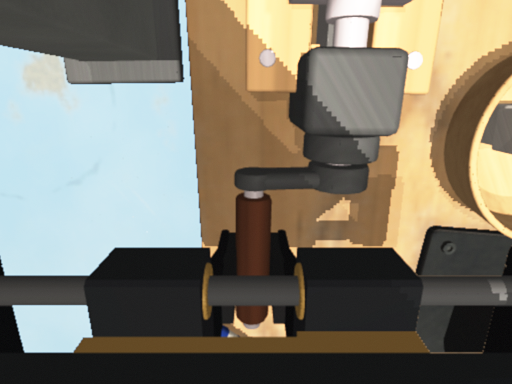

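Emit:
play_rows(motion=[[0,0,0,-0.035,0,0.009,0],[0,0,0,-0.03,0,0.014,0],[0,0,0,-0.025,0,0.017,0]])

```text
time: 34.73
ee_pos: [0.3865, -0.2956, 0.1008]
tcp_rot: [0.011, 1.571, -0.012]
wrist_force: [-1.0, -2.3, -10.3]
gripper_width: 0.0165
```

```bash
python3 crank.py 4 .2
```

```text
F [ -1.   -2.3 -10.3] w 0.0165 pos [ 0.3865 -0.2956  0.1008] a -0.909 r 0.0412
turn [ 0.0042 -0.      0.0003] joints [-0.45  0.24  1.14  2.06 -0.26  0.99  0.8 ]
[-0.025 -0.007  0.032] a-> -0.71
[-0.023  0.     0.033] a-> -0.51
[-0.016  0.     0.037] a-> -0.31
[-0.008  0.     0.039] a-> -0.11
```

Emit:
play_rows(motion=[[0,0,0,0,0,0,0],[0,0,0,0,0,0,0.42],[0,0,0,0,0,0,0.42],[0,0,0,0,0,0,0.42],[0,0,0,-0.1,0,0,0.42],[0,0,0,-0.2,0,0,0.42],[0,0,0,-0.2,0,0,0.42],[0,0,0,0,0.2,0.1,0.42],[0,0,0,0,0.2,0.1,0.42],[0,0,0,0,0.2,0,0.42],[0,0,0,0,0.2,0,0.42],[0,0,0,0,0,0,0.42]])

```text
time: 35.73
ee_pos: [0.4351, -0.1356, 0.2103]
tcp_rot: [0.016, 1.557, -0.021]
wrist_force: [-0.6, 0.6, -1.3]
gripper_width: 0.0364
```

```bash
cat > chk2.py <<'E'
from h import *
import sys
print(arm.state()['ee_pos'],arm.state()['joints'].round(2))
p,d,P=shot('wrist',sys.argv[1])
for o in arm.outline_of('wrist','bar_0')[:3]:
    print(o['confidence'],o['point'],top(P,o['mask'],.078,.095))
    k=o['mask']&(P[...,2]>.078)&(P[...,2]<.095); q=P[k]; print('  plane',np.linalg.lstsq(np.c_[q[:,0]-.425,q[:,1]+.15,np.ones(len(q))],q[:,2],rcond=None)[0].round(4))
for nm in ['piece_0','crank_handle']:
  for o in arm.outline_of('wrist',nm)[:2]: print(nm,o['confidence'],o['point'],np.nanmedian(P[o['mask']],0).round(4))
x,y,z=P[...,0],P[...,1],P[...,2]
m=(z>.08)&(z<.097)&(abs(x-.423)<.018)&(y>-.123)&(y<-.07); q=P[m]
for a in np.arange(-.124,-.085,.003):
    k=q[(q[:,1]>=a)&(q[:,1]<a+.003)]
    if len(k)>5: print(a.round(3),np.median(k[:,2]).round(4),len(k))
E
python3 chk2.py w18.png
```

```text
[ 0.43512966 -0.13559862  0.21027767] [-0.81 -0.17  0.95  2.01  0.15  1.23  0.05]
0.77 [237.4, 190.2] (array([ 0.4242, -0.1313]), array([0.0274, 0.0899]), -1.5, np.float64(0.0841), 3013)
  plane [-0.0003 -0.0127  0.0842]
0.62 [245.8, 217.9] (array([ 0.4261, -0.1569]), array([0.0243, 0.09  ]), -0.9, np.float64(0.0833), 2563)
  plane [0.0008 0.0269 0.0835]
piece_0 0.69 [363.2, 241.8] [ 0.5598 -0.2217  0.0119]
crank_handle 0.71 [245.0, 217.9] [ 0.4263 -0.1564  0.0833]
crank_handle 0.44 [203.9, 333.8] [ 0.3899 -0.2605  0.1014]
-0.124 0.0839 141
-0.121 0.0843 37
-0.118 0.0883 135
-0.115 0.0882 165
-0.112 0.0875 167
-0.109 0.0865 183
-0.106 0.0854 116
-0.103 0.0852 118
-0.1 0.0845 119
-0.097 0.0839 119
-0.094 0.0834 123
-0.091 0.0825 116
-0.088 0.0811 23
```

View pics/w18.png

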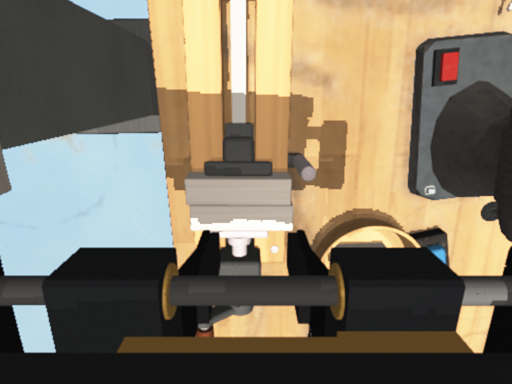

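Run:
```python
from h import *
p,d,P=shot('wrist'); x,y,z=P[...,0],P[...,1],P[...,2]
m=(z>.068)&(z<.085)&(abs(x-.487)<.012)&(y>-.15)&(y<-.08);print('post',top(P,m,.068,.085))
m=(z>.075)&(z<.087)&(abs(x-.42)<.03)&(y>-.19)&(y<-.168);print('plate',np.percentile(P[m][:,1],[2,50,98]) if m.any() else None)
q=P[(z>.08)&(z<.097)&(abs(x-.423)<.015)&(y>-.118)&(y<-.09)]
for lo,hi in [(-.1175,-.111),(-.106,-.091)]:
    k=q[(q[:,1]>lo)&(q[:,1]<hi)]; print(np.polyfit(k[:,1],k[:,2],1)[0])
```

```text
post (array([ 0.4842, -0.1201]), array([0.0129, 0.0132]), 44.2, np.float64(0.0765), 227)
plate [-0.18908818 -0.17386431 -0.16839181]
-0.14380551460388535
-0.16065296466074835
```

Run:
```python
from h import *
plan([.388,-.297,.17],np.radians(-1.6),6,True)
```

```text
t 35.98 pos [ 0.4338 -0.1446  0.2098] total turn [-0.0021  0.0037  0.0018] shift [ 0.2008 -0.7684 -0.2047] rows 6
 per row turn [-0.0003  0.0006  0.0003] shift(start frame) [ 0.0335 -0.1281 -0.0341] world d [-0.0458 -0.1524 -0.0398]
```

Emit:
play_rows(motion=[[0,0.001,0,0.02,-0.13,-0.034,0.5],[0,0.001,0,0.02,-0.13,-0.034,0.5],[0,0.001,0,0.03,-0.13,-0.034,0.5],[0,0,0,0.03,-0.13,-0.034,0.5],[0,0,0,0.03,-0.12,-0.034,0.5],[0,0,0,0.03,-0.1,-0.03,0.5],[0,0,0,0,0,0,0.5],[0,0,0,0,0,0,0.5]])

```text
time: 36.65
ee_pos: [0.3818, -0.3084, 0.1791]
tcp_rot: [0.03, 1.567, -0.052]
wrist_force: [-0.0, 0.5, -0.7]
gripper_width: 0.0433
```

Run:
```python
from h import *
p,d,P=shot('wrist','w19.png')
for o in arm.outline_of('wrist','crank_handle')[:2]: print(o['confidence'],o['point'],np.nanmedian(P[o['mask']],0),top(P,o['mask'],.09,.12))
plan([.388,-.297,.100],np.radians(-1.6),5,True)
```

```text
0.7 [259.7, 186.5] [ 0.38722301 -0.28874073  0.10240091] (array([ 0.3871, -0.2927]), array([0.0165, 0.0679]), 88.2, np.float64(0.1024), 2161)
t 36.75 pos [ 0.3827 -0.307   0.1791] total turn [-0.0066  0.0016  0.0039] shift [0.3952 0.0558 0.0218] rows 5
 per row turn [-0.0013  0.0003  0.0008] shift(start frame) [0.079  0.0112 0.0044] world d [ 0.0053  0.01   -0.0791]
```

Emit:
play_rows(motion=[[-0.005,0.001,0.003,0,0.025,0.012,0.5],[0,0,0,0.1,0,0,0.5],[0,0,0,0.1,0,0,0.5],[0,0,0,0.1,0,0,0.5],[0,0,0,0.08,0,0,0.5],[0,0,0,0,0,0,0.5],[0,0,0,0,0,0,0.5]])

```text
time: 37.33
ee_pos: [0.3936, -0.2935, 0.1019]
tcp_rot: [0.02, 1.56, -0.005]
wrist_force: [-0.1, 0.6, -0.7]
gripper_width: 0.0434
```

Run:
```python
from h import *
print(arm.state()['wrist_force']);plan([.3875,-.297,.100],np.radians(-1.6),5,True)
```

```text
[-0.07863643  0.5856131  -0.68982689]
t 37.33 pos [ 0.3936 -0.2935  0.1019] total turn [ 0.0039  0.0033 -0.0031] shift [ 0.0088 -0.0183 -0.0302] rows 5
 per row turn [ 0.0008  0.0007 -0.0006] shift(start frame) [ 0.0018 -0.0037 -0.006 ] world d [-0.0061 -0.0035 -0.0019]
```

Centre over the handle, pinch, and let it settle for a force baseline.

Emit:
play_rows(motion=[[0.002,0.002,-0.001,0.005,-0.012,-0.025,0.5],[0,0,0,0,0,0,0.5],[0,0,0,0,0,0,0],[0,0,0,0,0,0,0],[0,0,0,0,0,0,0],[0,0,0,0,0,0,0],[0,0,0,0,0,0,0],[0,0,0,0,0,0,0]])

```text
time: 38.0
ee_pos: [0.3878, -0.2951, 0.1044]
tcp_rot: [0.023, 1.566, -0.008]
wrist_force: [0.7, 0.7, 2.1]
gripper_width: 0.0159
```

```bash
python3 crank.py 10 .1
```

```text
F [0.7 0.7 2.1] w 0.0159 pos [ 0.3878 -0.2951  0.1044] a -0.825 r 0.0425
turn [ 0.0026  0.0015 -0.003 ] joints [-0.49  0.26  1.2   2.06 -0.3   1.01  0.84]
[-0.005 -0.009  0.024] a-> -0.72
[-0.012  0.     0.016] a-> -0.62
[-0.011  0.     0.017] a-> -0.52
[-0.009  0.     0.018] a-> -0.42
[-0.007  0.     0.019] a-> -0.32
[-0.005  0.     0.019] a-> -0.22
[-0.003  0.     0.02 ] a-> -0.12
[-0.001  0.     0.02 ] a-> -0.02
[0.001 0.    0.02 ] a-> 0.08
[0.002 0.    0.02 ] a-> 0.18
```

Emit:
play_rows(motion=[[0,0,0,-0.006,0,0.016,0],[0,0,0,-0.01,0,0.016,0],[0,0,0,-0.01,0,0.017,0],[0,0,0,-0.008,0,0.018,0]])

```text
time: 38.33
ee_pos: [0.3915, -0.2953, 0.1082]
tcp_rot: [0.03, 1.582, -0.008]
wrist_force: [-11.4, -0.8, -0.6]
gripper_width: 0.0162
```

```bash
python3 crank.py 5 .1
```

```text
F [-11.4  -0.8  -0.6] w 0.0162 pos [ 0.3915 -0.2953  0.1082] a -0.699 r 0.0427
turn [ 0.001  -0.0036 -0.0044] joints [-0.47  0.28  1.19  2.03 -0.31  1.04  0.84]
[-0.002 -0.008  0.025] a-> -0.6
[-0.01   0.     0.017] a-> -0.5
[-0.009  0.     0.018] a-> -0.4
[-0.007  0.     0.019] a-> -0.3
[-0.005  0.     0.019] a-> -0.2
```

Emit:
play_rows(motion=[[0,0,0,0,0,0,0],[0,0,0,0,0,0,0.42],[0,0,0,0,0,0,0.42],[0,0,0,0,0,0,0.42],[0,0,0,-0.1,0,0,0.42],[0,0,0,-0.2,0,0,0.42],[0,0,0,-0.2,0,0,0.42],[0,0,0,0,0.2,0.1,0.42],[0,0,0,0,0.2,0.1,0.42],[0,0,0,0,0.2,0,0.42],[0,0,0,0,0.2,0,0.42],[0,0,0,0,0,0,0.42]])

```text
time: 39.33
ee_pos: [0.4401, -0.1405, 0.2154]
tcp_rot: [0.033, 1.577, -0.018]
wrist_force: [0.7, 0.2, -0.1]
gripper_width: 0.036
```

```bash
python3 chk2.py w20.png;  python3 - <<'E'
from h import *
p,d,P=shot('scene'); cv2.imwrite('pics/s20.png',cv2.resize(p[150:300,80:330],None,fx=3,fy=3,interpolation=cv2.INTER_CUBIC))
for nm in ['marker','crucible','loupe','piece_0']:
  for o in arm.outline_of('scene',nm)[:2]: print(nm,round(o['confidence'],2),o['point'],np.nanmedian(P[o['mask']],0).round(3))
p,d,P=shot('wrist'); x,y,z=P[...,0],P[...,1],P[...,2]
m=(z>.068)&(z<.085)&(abs(x-.487)<.012)&(y>-.15)&(y<-.08);print('post',top(P,m,.068,.085))
q=P[(z>.08)&(z<.097)&(abs(x-.423)<.015)&(y>-.118)&(y<-.09)]
for lo,hi in [(-.1175,-.111),(-.106,-.091)]:
    k=q[(q[:,1]>lo)&(q[:,1]<hi)]; print(np.polyfit(k[:,1],k[:,2],1)[0])
E
```

```text
[ 0.44013507 -0.14049732  0.21542164] [-0.94 -0.17  1.08  1.97  0.14  1.26  0.06]
0.88 [244.3, 212.0] (array([ 0.4261, -0.1575]), array([0.0258, 0.09  ]), -0.7, np.float64(0.0833), 2547)
  plane [0.0016 0.0357 0.0835]
0.55 [235.5, 183.9] (array([ 0.4236, -0.1312]), array([0.028 , 0.0897]), 0.2, np.float64(0.0841), 2894)
  plane [ 0.0005 -0.0104  0.0841]
piece_0 0.61 [362.8, 241.4] [ 0.5579 -0.2217  0.016 ]
piece_0 0.26 [213.1, 315.0] [ 0.4    -0.2534  0.1006]
crank_handle 0.76 [205.3, 332.8] [ 0.3938 -0.2619  0.1056]
crank_handle 0.4 [242.0, 213.3] [ 0.4276 -0.1565  0.0833]
-0.124 0.0842 118
-0.121 0.0822 33
-0.118 0.0883 114
-0.115 0.0881 159
-0.112 0.0876 167
-0.109 0.0865 173
-0.106 0.0855 113
-0.103 0.0852 111
-0.1 0.0846 112
-0.097 0.0839 119
-0.094 0.0834 113
-0.091 0.0827 113
-0.088 0.0811 20
marker 0.55 [267.6, 304.6] [ 0.371 -0.418  0.013]
crucible 0.63 [194.8, 201.0] [0.57  0.081 0.016]
crucible 0.52 [196.5, 224.6] [ 0.423 -0.113  0.087]
loupe 0.66 [342.1, 322.8] [ 0.44  -0.589  0.015]
piece_0 0.74 [257.2, 230.5] [ 0.545 -0.246  0.051]
piece_0 0.46 [266.3, 236.0] [ 0.565 -0.248  0.019]
post (array([ 0.4845, -0.1202]), array([0.0133, 0.0134]), 48.1, np.float64(0.0764), 222)
-0.07685173664503636
-0.1643074702610553
```

View pics/s20.png

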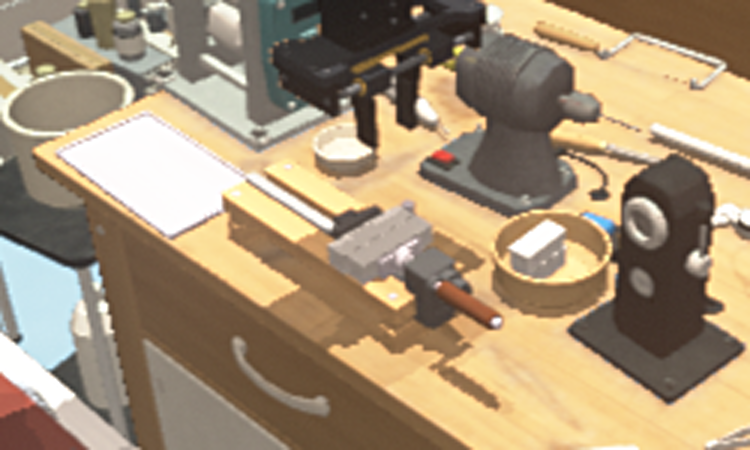

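```bash
python3 -c "
from rig import arm
print(arm.job_done())"
```

```text
the job is handed in; nothing more can be done
None
```

I changed the clamp over to the next batch and handed the job in after about 39 s. No verdict is reported, so what follows is from my own last checks.

**What I did:**
- Put both short pieces in the wooden dish; they ended up stacked one on the other.
- Laid the two long bars that were in the tray across the bed.
- Dragged the jaw by its post until the pack closed and the jaw tilted.
- Turned the crank about 4.7 rad in total.

**Last checks:**

| Item | Reading |
|---|---|
| Bars | centred within about 3 mm, within about 2° of square, side by side on the bed |
| Bar height | tops 0.5 to 1.3 mm higher than when first laid, so centres at about 72 mm, inside the limits |
| Jaw tilt | about 0.16 rad on the larger top surface, within the 0.13 to 0.2 "tight" range |
| Crank resistance | about 9 N at the handle on the last turn, when the bars no longer moved measurably |
| Pieces | both still in the dish |
| Marker, crucible, loupe | not moved noticeably (crucible read about 12 mm off, partly hidden by the gripper) |

**What disagreed or stayed uncertain:**
- **Jaw slip:** the jaw slid back about 3 mm during cranking before it bound fully.
- **Tilt fit:** a second fit, on a small patch at the jaw's front edge, gave 0.14 rad and then 0.08 rad. It had few points.
- **Screw force:** I inferred it from the handle resistance and the tilt; I could not measure it directly.

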